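# Fish the lost coasters out of the gap and clamp the pile

## Robot

A 6-joint arm with a two-finger parallel gripper is mounted at the origin on a cart in front of the work surface, level with it; the furniture and walls round the work are solid. World frame = base frame: x ahead of the robot, y to its left, z up, the work surface at z = 0. Lengths are in m, angles in degrees, forces in N, time in s.
With the tool pointing down it reaches from about 0.325 to 0.875 m from the base axis. Payload 4.4 kg.
Tool frame: the origin (TCP) lies at the very end of the fingers, on their centre line; the grasp point (between the pads) lies behind it (robot.grip_point_offset is the z of the grasp point in the tool frame, in m); z points along the fingers, y is the line along which they close (so a half turn about z gives the same grasp; the last joint's range is limited). The gripper opens to 85 mm and grips with 20 to 120 N. Pads are 22 mm wide; open, the fingers measure 114 mm over their backs; the gripper's body (76 mm by 85 mm) begins 54 mm behind the grasp point. The pads swing forward as they close: fully open they stand 13 mm farther back than shut.
Start: joints at [58.069, 11.837, 88.321, -0, 79.842, -8.623], TCP at [0.228, 0.528, 0.208] pointing down, gripper open.
Joint ranges: [-156.59, 156.59], [-49.26, 127.26], [12.9, 141.05], [-63.56, 243.56], [4.71, 150.69], [-161.64, 161.64]. Speed limits (degrees/s): [159.86, 159.86, 180, 180, 180, 180].

## Interface

Orientations are given as [roll, pitch, yaw] about the fixed x, y, z axes, in that order (R = Rz(yaw) Ry(pitch) Rx(roll)).
In Python, from workcell import robot gives the robot as it stands.
- The arm moves only by the tool step_arm, never from a script. Its argument "moves" is a list that holds one entry, the list of rows, each a list of 4 numbers: the shift along the tool's x, y, z each as a share of 10 cm, from -1 to 1, then the turn about the tool's z as a share of pi/2 rad, from -1 to 1. A call has 1 to 12 rows; each row is the pose to reach, as a shift and turn from the pose commanded when the call began, along the tool's axes at that moment; what a row does not reach only later rows make up. A row lasts 1/10 s, in which the tool goes at most 50 mm and 8.59 degrees, less where a joint would pass 70% of its speed; a pose out of reach is approached as far as the arm can. A call with a number of a shift or a turn outside -1 to 1 is refused whole. A call with a gripper value outside its range is refused whole. "hand" is the gripper's target within -1 to 1 (fully open at 1, half-way at 0, shut at -1), set as the call begins (left out, the last holds). The fingers move at their own pace and stop on an object; "squeeze" is the grip in N (left out, the last holds). Time passes only in rows, so rows that repeat a pose let the fingers close. It gives the time, the measured TCP pose, the force, the opening and the grip force at its end, in the units of the state.
- robot.state(): the state, without advancing time (a new reading comes with each control period).
- robot.grab_frame(name): name is "scene" or "top" or "wrist"; returns (picture, depth): 400x640x3 uint8, red, green, blue; 400x640 float32, m along the optical axis (not along the pixel's ray), 0 where there is no reading.
- robot.calibration(name): a dict with "camera_matrix" (3x3 intrinsics, pixels), "R" (3x3) and "t" (3): a world point X has camera coordinates R X + t; the wrist camera has in their place "tool_from_camera" (4x4, takes a point from camera to tool coordinates, whose origin is the TCP and whose axes are the flange's). Camera axes: x right, y down, z forward; pixel columns grow to the right and rows downward; lengths in m; the calibration is good to about 2 mm. The wrist camera is an equidistant fisheye: a pixel r from the principal point sees the ray r / f radians off the axis. A picture is of the moment at which its call begins: read the wrist's pose just before it. calibration takes no time and is no camera call.
- robot.job_done(): hands the job in; it is judged then, once.
The state is a dict: "time_s": time; "q": joint angles; "qd": joint speeds; "joint_torque": joint torques, N m; "tcp_pos": TCP position; "ee_rot": TCP orientation; "wrist_force": force on the tool from outside, world axes, zero at the start; "ft_torque": the same for the moment, N m; "gripper_width": opening from 0.0 (shut) to 1.0 (fully open); "gripper_force": force on a finger pad.
Only numpy, scipy, OpenCV 4.12 (cv2) and the standard library are available. Lean on these libraries where they do the work, as an engineer would, in place of code of your own. Each camera call takes 0.05 s, during which the arm holds its last target. There are 200 camera calls.

## Task

Coasters have slipped down the narrow gap between the two small drawer units: fetch the bent rod from its two-post rest, reach its foot down into the gap and draw every coaster in there right out of it, keeping the gripper itself out of the gap. Swing up the weighted arm of the coaster holder, stack all the coasters there are (one may be lying elsewhere on the worktop) flat in one neat pile on the middle of the cork pad, and lower the arm so that it holds the pile down. Hang the rod back across both posts of its rest in the notches as it was found, and leave the other things on the worktop where they are.

Things in the scene. Friction and masses are not known exactly. Their poses are not given: they have to be found in the camera images.
- drawer_pair: Two fixed wooden drawer units, 200 long (own x) x 110 mm tall (left 50, right 70 wide), with a straight gap 64 mm wide between them, open at the top and both ends, floored by the worktop. Origin: on the worktop, middle of the gap's front mouth; x runs into the gap (far end at 200 mm), y across it (walls at +-32 mm). The worktop is free to 150 mm in front of the mouth.
- holder: Fixed coaster holder: dark wooden base from x = -55 to +105 mm and y = +-45 mm, 8 mm thick, with a cork pad (76 x 60 mm, top at z = 10 mm) centred at x = -5 mm. Origin: on the worktop under the base, z up. The steel press arm is hinged at its +x end.
- pile_spot (a point): Middle of the cork pad's top, where the pile belongs (holder frame x = -5, y = 0, z = 10 mm). No walls round it.
- press_hinge (a point): Middle of the press arm's hinge axis (holder frame x = 85, y = 0, z = 45 mm); the axis is parallel to the holder's y.
- press_arm (a joint): Press arm angle (rad): 0 = level, pointing from the hinge to the holder's -x, its weight 2 mm above bare cork; grows swinging up, to a stop at 1.9. Above about 1.75 it falls open, below 1.6 shut. A lying steel cylinder, 24 mm diameter, 90 mm from the hinge, rests on the pile: about 0.20 rad on two coasters, 0.31 on three. Arm 0.2 kg, 12 mm wide.
- press_bar (a point): Middle of the round cross bar at the arm's free end, 165 mm from the hinge axis: 10 mm diameter, along the holder's y, 44 mm out to either side. Pinch it beside the arm (24 to 28 mm from the middle), fingers closing across it; it turns in the fingers as the arm swings.
- rod_rest: Fixed stand for the rod: base 110 x 70 x 12 mm and two posts 8 mm thick at x = +-38 mm, each with a flared notch 20 mm wide on top, floor at z = 177, sides up to 200 mm. Origin: on the worktop under the middle, x along the line of the posts, z up. The rod's handle lies in both notches, its middle at (0, 0, 185 mm), rod x along rest x. Pass well above it.
- bent_rod: The bent rod, about 150 g: a square wooden handle 120 mm long (own x) x 14 wide x 16 mm tall, from whose +x end a 7 mm steel shank bends straight down at x = +70 mm, ending in a short foot. Origin: middle of the handle; z up when it hangs in its rest with the shank down. Grip it at the middle of the handle, between the posts (68 mm free).
- rod_foot (a point): Underside of the rod's foot, at (70, 0, -165 mm) in the rod's frame. The foot is a round bar of 8 mm diameter along the rod's y, 34 mm long.
- coaster_a: A flat oblong wooden coaster, 56 (own x) x 40 (own y) x 10 mm, about 30 g, smooth edges; all coasters are alike. Origin: its middle, 5 mm above what it lies on; either face may be up. Starts in the gap, if present.
- coaster_b: A flat oblong wooden coaster, 56 (own x) x 40 (own y) x 10 mm, about 30 g, smooth edges; all coasters are alike. Origin: its middle, 5 mm above what it lies on; either face may be up. Starts in the gap, farther in, if present.
- coaster_c: A flat oblong wooden coaster, 56 (own x) x 40 (own y) x 10 mm, about 30 g, smooth edges; all coasters are alike. Origin: its middle, 5 mm above what it lies on; either face may be up. Starts on the open worktop to the left of the drawer units, if present.
- small_pot: Bystander: closed round pot, 67 mm diameter x 24 mm tall. Origin: centre of its underside.
- mug: Bystander: mug, 78 x 116 x 101 mm with its handle. Origin: centre of its underside.
- tin: Bystander: closed tin, 75 mm diameter x 58 mm. Origin: centre of its underside.
- spice_jar: Bystander: closed spice jar, 40 mm diameter x 105 mm. Origin: centre of its underside.

How it is judged (in metres and radians):
On the way, in this order (a step that is already met when the one before it is completed fails the run):
1. the foot of the rod is down in the gap (within 30 mm of its floor) (x of rod_foot in the frame of drawer_pair between -0.002 and 0.215 m and y of rod_foot in the frame of drawer_pair between -0.032 and 0.032 m and z of rod_foot in the frame of drawer_pair below 0.03 m), for 0.1 s.
2. all coasters that were in the gap are out of it (centre 30 mm beyond either end) ((x of coaster_a in the frame of drawer_pair below -0.03 m or x of coaster_a in the frame of drawer_pair above 0.23 m or y of coaster_a in the frame of drawer_pair above 0.1 m or y of coaster_a in the frame of drawer_pair below -0.1 m) and (x of coaster_b in the frame of drawer_pair below -0.03 m or x of coaster_b in the frame of drawer_pair above 0.23 m or y of coaster_b in the frame of drawer_pair above 0.1 m or y of coaster_b in the frame of drawer_pair below -0.1 m)), for 0.2 s.
At the end, for the whole second after the job is handed in: Each coaster present lies flat (0.15 rad), centre within 18 mm of the middle of the cork pad; press arm down on the pile (under 0.42 rad); rod at rest in both notches, handle middle within 22 mm along, 9 mm across, 7 mm in height of its place, upright within 0.2 rad (horizontal distance between each of coaster_a, coaster_b, coaster_c and pile_spot below 0.018 m and z of coaster_a in the frame of holder between 0.01 and 0.041 m and angle between the z axis of each of coaster_a, coaster_b, coaster_c and the z axis of holder, either way round below 0.15 rad and linear speed of each of coaster_a, coaster_b, coaster_c, bent_rod below 0.03 m/s and z of coaster_b in the frame of holder between 0.01 and 0.041 m and z of coaster_c in the frame of holder between 0.01 and 0.041 m and value of joint press_arm below 0.42 rad and x of bent_rod in the frame of rod_rest between -0.022 and 0.022 m and y of bent_rod in the frame of rod_rest between -0.009 and 0.009 m and z of bent_rod in the frame of rod_rest between 0.178 and 0.192 m and angle between bent_rod's own z axis and vertical below 0.2 rad); the robot touches nothing.
It fails at once if the gripper reaches into the gap (x of the grasp point in the frame of drawer_pair between 0 and 0.2 m and y of the grasp point in the frame of drawer_pair between -0.03 and 0.03 m and z of the grasp point in the frame of drawer_pair below 0.09 m).
It fails at once if a bystander is moved by more than 30 mm (distance of any of small_pot, mug, tin, spice_jar from where it was at the start of the episode above 0.03 m).
Of coaster_a, coaster_b, coaster_c only 2 to 3 are there at a start; the rules pass over those that are not, and their reading is None.
At some moment in a run one of coaster_a, coaster_b, coaster_c may be knocked a few centimetres aside while the robot is not near it.
It also fails if it takes over 210 s, if anything falls off the work surface, if the arm or the gripper's body presses on something with over 40 N, if the wrist force passes 120 N, or if a joint passes its speed limit or range.

## Working session

There is one attempt and no reset: what is moved stays moved. The work goes in short steps, Python scripts to look and compute and a tool call to move; the robot and the scene stay as the last step left them, time stands still between calls to the robot, and variables do not carry over. Pictures are saved under pics/ and viewed, at most 14 in all, crops included, and the job is handed in when it is done.

Besides the shell and the picture viewer there is one more tool, called after "Emit:" as name(argument=value, ...), one argument or row to a line, values as JSON. step_arm: Moves the arm, as the interface text tells. Its arguments: {"type":"object","properties":{"moves":{"type":"array"},"hand":{"type":"number"},"squeeze":{"type":"number"}},"required":["moves"]}

```bash
mkdir -p pics; ls; cat > h.py <<'E'
import numpy as np,cv2
from workcell import robot
def cam(n):
    c=robot.calibration(n); return np.array(c["camera_matrix"]),np.array(c["R"]),np.array(c["t"])
def grab(n,save=None):
    p,d=robot.grab_frame(n); np.savez('%s.npz'%n,p=p,d=d)
    if save: cv2.imwrite('pics/'+save,cv2.cvtColor(p,cv2.COLOR_RGB2BGR))
    return p,d
def load(n):
    z=np.load('%s.npz'%n); return z['p'],z['d']
def cloud(n,d):
    K,R,t=cam(n); v,u=np.mgrid[0:400,0:640]
    x=np.stack([(u-K[0,2])/K[0,0]*d,(v-K[1,2])/K[1,1]*d,d],-1)
    return (x-t.ravel())@R
def ray(n,u,v,z):
    K,R,t=cam(n); r=R.T@np.array([(u-K[0,2])/K[0,0],(v-K[1,2])/K[1,1],1]); o=-R.T@t.ravel()
    return o+r*(z-o[2])/r[2]
def proj(n,X):
    K,R,t=cam(n); c=R@np.array(X)+t.ravel(); p=K@c; return p[:2]/p[2]
E
python3 - <<'E'
from h import *
for n in("scene","top"):
    p,d=grab(n,n+"0.png"); K,R,t=cam(n); print(n,K.ravel()[[0,2,4,5]],-R.T@t.ravel(),R[2],(d>0).mean())
s=robot.state(); print(s); print(robot.grip_point_offset)
E
```

```text
pics
scene [454.2443145  315.26732766 454.2443145  198.07263342] [-0.28273573 -0.7153251   0.92276148] [ 0.56930723  0.60983454 -0.55135389] 0.8856953125
top [367.3009354  322.6605267  367.3009354  194.43595687] [0.46477344 0.14785183 1.17225785] [ 0.06961086 -0.01199428 -0.99750211] 0.995796875
{'time_s': 0.1, 'q': array([ 5.80687722e+01,  1.18818620e+01,  8.83990017e+01,  2.62263224e-03,
        7.98389655e+01, -8.62055155e+00]), 'qd': array([ 0.05861957, -0.00832447, -0.30921482,  0.03250087, -0.04785826,
        0.04146189]), 'joint_torque': array([-1.49624677e-03, -3.84094405e+01, -2.92547321e+01, -4.10635466e-04,
        4.98117079e-03,  1.14411887e-05]), 'tcp_pos': array([0.22711771, 0.52744534, 0.2069974 ]), 'ee_rot': array([-1.79881911e+02, -2.05125598e-02,  1.56688837e+02]), 'wrist_force': array([ 0.07839371, -1.02954772, -0.48329218]), 'ft_torque': array([0.01036311, 0.02667602, 0.0402756 ]), 'gripper_force': 0.0, 'gripper_width': 0.9992872384518949}
-0.0187
```

View pics/scene0.png

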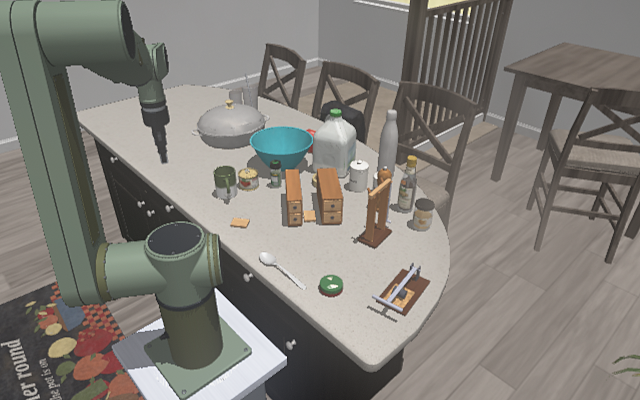

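View pics/top0.png

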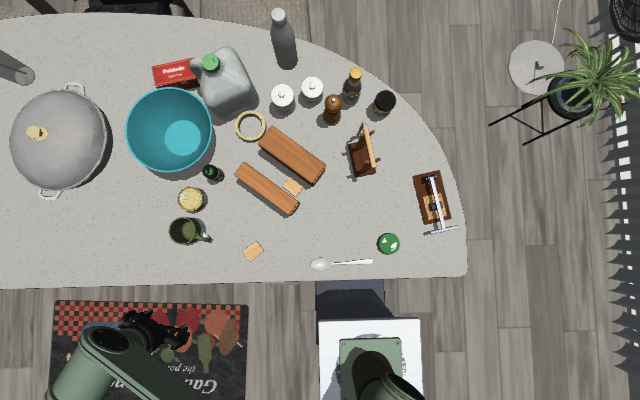

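The scene and top views show the drawer pair at top (265..325, 125..215), one coaster at the gap's mouth (292,187), one loose at (253,251), the rod rest at (362,155), and the holder at (433,200).

```bash
python3 - <<'E'
from h import *
p,d=load("top"); c=p[110:280,225:470]
cv2.imwrite('pics/topc.png',cv2.cvtColor(cv2.resize(c,None,fx=3.25,fy=3.25,interpolation=cv2.INTER_CUBIC),cv2.COLOR_RGB2BGR))
X=cloud("top",d); 
hsv=cv2.cvtColor(p,cv2.COLOR_RGB2HSV)
# tops of drawers
z=X[...,2]
for nm,lo,hi,reg in (("drawers",.1,.12,(225,340,110,225)),("rodtop",.178,.205,(335,390,115,185)),("base12",.008,.018,(335,390,115,185)),("hbase",.005,.0125,(405,470,160,245)),("coast",.006,.016,(225,320,160,265)),("arm",.03,.2,(405,470,160,245))):
    m=np.zeros(z.shape,np.uint8); a,b,e,f=reg; m[e:f,a:b]=((z>lo)&(z<hi))[e:f,a:b]
    n,l,st,ce=cv2.connectedComponentsWithStats(m)
    for i in range(1,n):
        if st[i,4]<25: continue
        pts=X[l==i]; r=cv2.minAreaRect((pts[:,:2]*1000).astype(np.float32))
        print(nm,st[i],np.round(pts.mean(0),3),np.round(r[0]),np.round(r[1]),round(r[2],1),np.round(cv2.boxPoints(r)).tolist())
print(np.median(z[225:235,230:330]))
E
```

```text
drawers [ 258  125   67   59 1631] [0.659 0.223 0.11 ] [660. 224.] [202.  70.] 52.1 [[570.0, 166.0], [626.0, 123.0], [750.0, 282.0], [694.0, 325.0]]
drawers [ 234  162   64   53 1178] [0.562 0.299 0.11 ] [562. 299.] [200.  50.] 52.2 [[481.0, 235.0], [520.0, 205.0], [643.0, 363.0], [603.0, 394.0]]
rodtop [359 122  22  47 325] [0.662 0.008 0.192] [667.   8.] [129.  42.] 10.1 [[599.0, 18.0], [607.0, -24.0], [734.0, -1.0], [726.0, 40.0]]
base12 [348 142  28  35 471] [0.655 0.016 0.012] [659.   7.] [109.  69.] 10.2 [[599.0, 32.0], [611.0, -37.0], [719.0, -17.0], [707.0, 51.0]]
hbase [413 170  38  55 948] [ 0.529 -0.21   0.009] [ 529. -211.] [160.  98.] 11.4 [[441.0, -179.0], [460.0, -274.0], [617.0, -243.0], [598.0, -147.0]]
coast [282 177  21  20 211] [0.575 0.23  0.01 ] [575. 230.] [56. 40.] 50.6 [[541.0, 221.0], [572.0, 196.0], [608.0, 239.0], [577.0, 264.0]]
coast [242 241  22  21 226] [0.374 0.358 0.01 ] [374. 358.] [40. 56.] 38.4 [[341.0, 368.0], [376.0, 324.0], [407.0, 348.0], [372.0, 392.0]]
coast [310 258  10   7  29] [0.338 0.165 0.008] [337. 165.] [13. 34.] 34.5 [[323.0, 175.0], [342.0, 147.0], [352.0, 154.0], [333.0, 182.0]]
arm [425 174  34  60 410] [ 0.498 -0.218  0.047] [ 508. -231.] [181.  87.] 1.7 [[416.0, -191.0], [419.0, -277.0], [600.0, -272.0], [597.0, -185.0]]
0.00022780368626465597
```

View pics/topc.png

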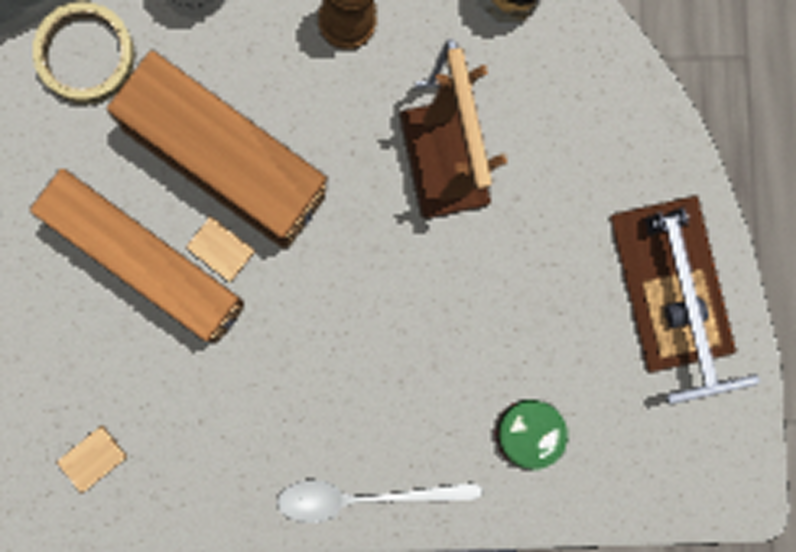

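```bash
cat >> h.py <<'E'
def plan(x,y,z,yaw):
    s=robot.state(); c=s["tcp_pos"]; w=s["ee_rot"]; dy=(yaw-w[2]+180)%360-180
    a=np.radians(w[2]); D=np.array([x,y,z])-c
    f=lambda a:np.round([(D[0]*np.cos(a)+D[1]*np.sin(a))*10,(D[0]*np.sin(a)-D[1]*np.cos(a))*10,-D[2]*10],3)
    print("tcp",np.round(c,4),np.round(w,2),"F",np.round(s["wrist_force"],1),"w",round(s["gripper_width"],3),"t",round(s["time_s"],1))
    print(" in present axes",f(a)," in final axes",f(np.radians(yaw))," turn",round(-dy/90,3))
E
python3 - <<'E'
from h import *
p,d=load("top"); X=cloud("top",d)
# gap floor heights
o=np.array([.545,.1855]);e=np.array([.615,.789]);n=np.array([-.789,.615])
R=X[...,:2]-o; gx=R@e; gy=R@n; z=X[...,2]
for a in range(-20,240,20):
    m=(gx>a/1e3)&(gx<(a+20)/1e3)&(abs(gy)<.03)
    print(a,m.sum(),np.round(np.median(z[m]),4) if m.any() else None,end='; ')
print()
# bar: bright pixels z .035-.06 near its end
m=(z>.03)&(z<.07); m[:160]=0;m[246:]=0;m[:,:405]=0;m[:,470:]=0
P=X[m]; h=P[P[:,0]<.44]; r=cv2.minAreaRect((h[:,:2]*1e3).astype(np.float32)); print("bar",r,h[:,2].mean())
m2=m&(X[...,0]>.46)&(X[...,0]<.6);P=X[m2]; print("arm",cv2.fitLine((P[:,:2]*1e3).astype(np.float32),cv2.DIST_HUBER,0,.01,.01).ravel(), cv2.minAreaRect((P[:,:2]*1e3).astype(np.float32)),np.polyfit(P[:,0],P[:,2],1))
# dark base + cork via colour
hsv=cv2.cvtColor(p,cv2.COLOR_RGB2HSV); 
print("cork hsv",hsv[203,425:430],"base",hsv[180,420])
plan(.66,.007,.30,190.2)
E
```

```text
-20 116 0.0003; 0 117 0.0002; 20 119 0.0048; 40 117 0.0091; 60 120 0.0079; 80 108 0.0003; 100 116 0.0001; 120 117 -0.0001; 140 115 -0.0002; 160 114 0.0002; 180 114 -0.0; 200 117 0.0001; 220 109 -0.0008; 
bar ((430.3271789550781, -233.2029571533203), (16.82567024230957, 88.63232421875), 11.055475234985352) 0.04939492717858118
arm [ 9.8346436e-01  1.8110180e-01  5.2535443e+02 -2.1178938e+02] ((528.9605712890625, -213.2573699951172), (137.75595092773438, 35.959564208984375), 9.431768417358398) [0.04126852 0.02430586]
cork hsv [[ 17 114 199]
 [ 16 115 199]
 [ 17 115 197]
 [ 17 115 198]
 [ 16 123 112]] base [  9 157  91]
tcp [0.2271 0.5274 0.207 ] [-1.7988e+02 -2.0000e-02  1.5669e+02] F [ 0.1 -1.  -0.5] w 0.999 t 0.1
 in present axes [-6.035 -3.067 -0.93 ]  in final axes [-3.339 -5.889 -0.93 ]  turn -0.372
```

Emit:
step_arm(
  moves=[
    [[0, 0, -0.5, -0.09], [0, 0, -1, -0.18], [0, 0, -1, -0.27], [0, 0, -1, -0.37], [0, 0, -1, -0.37]],
  ],
  hand=1,
)

```text
time_s: 0.6
tcp_pos: [0.2274, 0.5279, 0.308]
ee_rot: [-180.0, -0.0, -170.0]
wrist_force: [0.1, 0.3, -0.7]
gripper_width: 0.995
gripper_force: 0.0
```

Emit:
step_arm(
  moves=[
    [[-0.2, -0.33, 0, 0], [-0.38, -0.66, 0, 0], [-0.56, -0.98, 0, 0]],
  ],
)

```text
time_s: 0.9
tcp_pos: [0.2998, 0.44, 0.3069]
ee_rot: [-179.9, -0.1, -170.1]
wrist_force: [0.3, 1.0, 0.1]
gripper_width: 1.0
gripper_force: 0.0
```

Emit:
step_arm(
  moves=[
    [[-0.2, -0.33, 0, 0], [-0.38, -0.66, 0, 0], [-0.56, -0.98, 0, 0]],
  ],
)

```text
time_s: 1.2
tcp_pos: [0.3722, 0.3529, 0.3071]
ee_rot: [-180.0, -0.1, -170.2]
wrist_force: [0.8, 0.9, 0.8]
gripper_width: 1.002
gripper_force: 0.0
```

Emit:
step_arm(
  moves=[
    [[-0.2, -0.33, 0, 0], [-0.38, -0.66, 0, 0], [-0.56, -0.98, 0, 0]],
  ],
)

```text
time_s: 1.5
tcp_pos: [0.4443, 0.2661, 0.3071]
ee_rot: [-180.0, -0.1, -170.2]
wrist_force: [0.8, -0.5, -0.1]
gripper_width: 0.996
gripper_force: 0.0
```

Emit:
step_arm(
  moves=[
    [[-0.2, -0.33, 0, 0], [-0.38, -0.66, 0, 0], [-0.56, -0.98, 0, 0]],
  ],
)

```text
time_s: 1.8
tcp_pos: [0.5165, 0.1794, 0.3071]
ee_rot: [180.0, -0.1, -170.2]
wrist_force: [0.5, 0.7, -0.4]
gripper_width: 0.993
gripper_force: 0.0
```

Emit:
step_arm(
  moves=[
    [[-0.2, -0.33, 0, 0], [-0.38, -0.66, 0, 0], [-0.56, -0.98, 0, 0]],
  ],
)

```text
time_s: 2.1
tcp_pos: [0.5886, 0.0926, 0.3069]
ee_rot: [180.0, -0.1, -170.2]
wrist_force: [0.5, 0.1, -0.1]
gripper_width: 0.999
gripper_force: 0.0
```

Emit:
step_arm(
  moves=[
    [[-0.2, -0.33, 0, 0], [-0.38, -0.66, 0, 0], [-0.54, -0.98, 0, 0], [-0.54, -0.98, 0, 0], [-0.54, -0.98, 0, 0]],
  ],
)

```text
time_s: 2.6
tcp_pos: [0.6581, 0.0064, 0.3064]
ee_rot: [179.9, -0.2, -170.2]
wrist_force: [-0.4, 0.8, -0.9]
gripper_width: 0.994
gripper_force: 0.0
```

```bash
python3 - <<'E'
from h import *
c=robot.calibration("wrist"); print({k:np.round(v,4).tolist() if not isinstance(v,(str,float)) else v for k,v in c.items()})
plan(.66,.007,.166,190.2); s=robot.state(); p,d=grab("wrist","w1.png"); print((d>0).mean())
np.savez('wpose.npz',c=s["tcp_pos"],r=s["ee_rot"])
E
```

```text
{'camera_matrix': [[309.7069, 0.0, 320.0646], [0.0, 309.7069, 200.0638], [0.0, 0.0, 1.0]], 'tool_from_camera': [[-0.0007, -0.9516, -0.3074, 0.0784], [1.0, -0.0007, -0.0001, -0.0006], [-0.0001, -0.3074, 0.9516, -0.1652], [0.0, 0.0, 0.0, 1.0]]}
tcp [0.6581 0.0064 0.3064] [ 1.7992e+02 -1.6000e-01 -1.7021e+02] F [-0.4  0.8 -0.9] w 0.994 t 2.6
 in present axes [-0.02   0.003  1.404]  in final axes [-0.02   0.003  1.404]  turn -0.005
0.99590234375
```

View pics/w1.png

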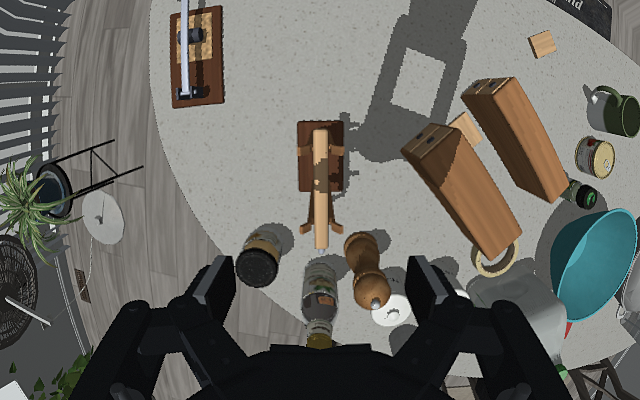

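Emit:
step_arm(
  moves=[
    [[-0.02, 0, 0.3, 0], [-0.02, 0, 0.6, 0], [-0.02, 0, 0.8, 0], [-0.02, 0, 1.0, 0]],
  ],
)

```text
time_s: 3.05
tcp_pos: [0.6591, 0.0092, 0.2069]
ee_rot: [180.0, -0.1, -170.0]
wrist_force: [0.4, -0.6, -0.1]
gripper_width: 0.999
gripper_force: 0.0
```

Emit:
step_arm(
  moves=[
    [[0, 0, 0.2, 0], [0, 0, 0.4, 0], [0, 0, 0.4, 0], [0, 0, 0.4, 0]],
  ],
)

```text
time_s: 3.45
tcp_pos: [0.6598, 0.0085, 0.1682]
ee_rot: [180.0, -0.0, -170.0]
wrist_force: [0.6, 0.4, 0.4]
gripper_width: 0.999
gripper_force: 0.0
```

Emit:
step_arm(
  moves=[
    [[0, 0, 0, 0], [0, 0, 0, 0], [0, 0, 0, 0], [0, 0, 0, 0], [0, 0, 0, 0], [0, 0, 0, 0], [0, 0, 0, 0], [0, 0, 0, 0], [0, 0, 0, 0], [0, 0, 0, 0]],
  ],
  hand=-1,
  squeeze=60,
)

```text
time_s: 4.45
tcp_pos: [0.6607, 0.0072, 0.1687]
ee_rot: [-180.0, 0.0, -170.0]
wrist_force: [-1.9, 0.0, 4.9]
gripper_width: 0.118
gripper_force: 59.2
```

Emit:
step_arm(
  moves=[
    [[0, 0, -0.1, 0], [0, 0, -0.25, 0], [0, 0, -0.5, 0], [0, 0, -0.75, 0], [0, 0, -1, 0]],
  ],
)

```text
time_s: 4.95
tcp_pos: [0.6604, 0.0073, 0.2696]
ee_rot: [-180.0, 0.0, -170.0]
wrist_force: [-0.3, -0.3, -0.5]
gripper_width: 0.114
gripper_force: 58.6
```

Emit:
step_arm(
  moves=[
    [[0, 0, -0.3, 0], [0, 0, -0.5, 0], [0, 0, -0.5, 0], [0, 0, -0.5, 0]],
  ],
)

```text
time_s: 5.35
tcp_pos: [0.6605, 0.0073, 0.3183]
ee_rot: [-180.0, 0.0, -170.0]
wrist_force: [0.6, 0.2, -2.0]
gripper_width: 0.113
gripper_force: 58.6
```

```bash
python3 - <<'E'
from h import *
plan(.558,.206,.35,232.1)
p,d=grab("scene"); K,R,t=cam("scene")
c=p[100:300,300:480]; cv2.imwrite('pics/s1.png',cv2.cvtColor(cv2.resize(c,None,fx=3,fy=3,interpolation=cv2.INTER_CUBIC),cv2.COLOR_RGB2BGR))
E
```

```text
tcp [0.6605 0.0073 0.3183] [-1.7999e+02  4.0000e-02 -1.7001e+02] F [ 0.6  0.2 -2. ] w 0.113 t 5.3
 in present axes [ 0.665  2.135 -0.317]  in final axes [-0.938  2.029 -0.317]  turn -0.468
```

View pics/s1.png

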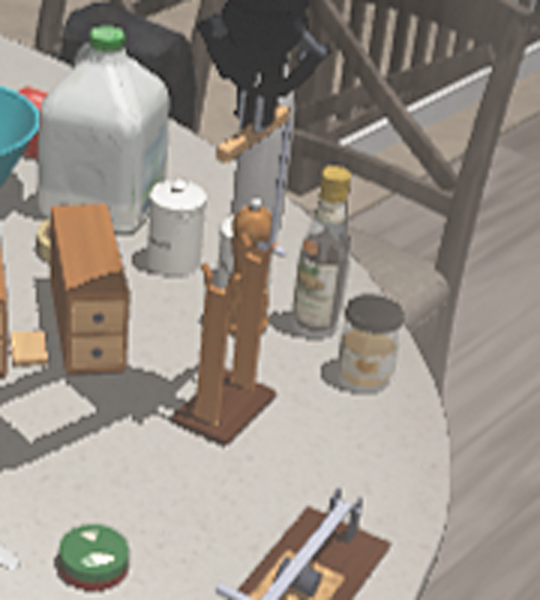

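Emit:
step_arm(
  moves=[
    [[0, 0, -0.3, 0], [0, 0, -0.6, 0], [0.09, 0.37, -0.6, 0], [0.18, 0.74, -0.6, 0]],
  ],
)

```text
time_s: 5.8
tcp_pos: [0.6296, 0.0768, 0.3768]
ee_rot: [180.0, -0.1, -170.2]
wrist_force: [0.2, 0.7, -2.3]
gripper_width: 0.11
gripper_force: 59.1
```

Emit:
step_arm(
  moves=[
    [[0.09, 0.37, 0, 0], [0.18, 0.74, 0, 0]],
  ],
)

```text
time_s: 6.0
tcp_pos: [0.5978, 0.1478, 0.3753]
ee_rot: [180.0, -0.3, -170.0]
wrist_force: [0.2, 0.1, -0.9]
gripper_width: 0.118
gripper_force: 59.0
```

Emit:
step_arm(
  moves=[
    [[0.09, 0.37, 0, -0.06], [0.17, 0.74, 0, -0.15], [0.17, 0.74, 0, -0.24], [0.17, 0.74, 0, -0.32], [0.17, 0.74, 0, -0.4], [0.17, 0.74, 0, -0.468], [0.17, 0.74, 0, -0.468], [0.17, 0.74, 0, -0.468]],
  ],
)

```text
time_s: 6.8
tcp_pos: [0.5692, 0.2166, 0.3763]
ee_rot: [179.9, -0.1, -128.0]
wrist_force: [-0.4, 0.8, -1.7]
gripper_width: 0.11
gripper_force: 58.8
```

```bash
python3 - <<'E'
from h import *
plan(.57,.217,.152,232.1)
p,d=grab("scene"); c=p[70:240,260:400]; cv2.imwrite('pics/s2.png',cv2.cvtColor(cv2.resize(c,None,fx=3.5,fy=3.5,interpolation=cv2.INTER_CUBIC),cv2.COLOR_RGB2BGR))
X=cloud("scene",d)
# shank points: between z .2 and .35 near expected foot
F=np.array([.57+.0427,.217+.0552])
m=(np.hypot(X[...,0]-F[0],X[...,1]-F[1])<.035)&(X[...,2]>.2)&(X[...,2]<.37)&(d>0)
for a in np.arange(.2,.38,.02):
    q=X[m&(X[...,2]>a)&(X[...,2]<a+.02)]; print(round(a,2),len(q),np.round(np.median(q,0),4) if len(q) else '')
E
```

```text
tcp [0.5692 0.2166 0.3763] [ 1.7989e+02 -1.4000e-01 -1.2802e+02] F [-0.4  0.8 -1.7] w 0.11 t 6.8
 in present axes [-0.008 -0.004  2.243]  in final axes [-0.008 -0.004  2.243]  turn -0.001
0.2 0 
0.22 23 [0.6087 0.2685 0.2329]
0.24 11 [0.6101 0.2698 0.2498]
0.26 10 [0.6099 0.2703 0.2699]
0.28 13 [0.6102 0.2705 0.2902]
0.3 11 [0.6079 0.2688 0.3107]
0.32 12 [0.61   0.2705 0.3307]
0.34 7 [0.6096 0.273  0.3481]
0.36 0
```

View pics/s2.png

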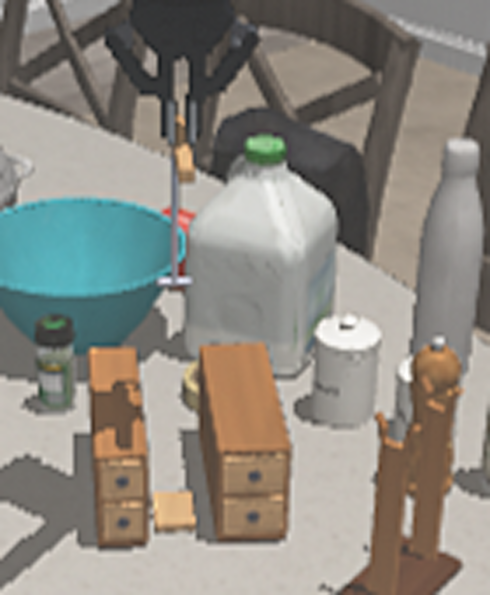

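Emit:
step_arm(
  moves=[
    [[0, 0, 0.3, 0], [0, 0, 0.6, 0], [0, 0, 1, 0]],
  ],
)

```text
time_s: 7.15
tcp_pos: [0.5708, 0.2169, 0.2787]
ee_rot: [-179.8, 0.2, -128.0]
wrist_force: [0.8, 0.6, -2.4]
gripper_width: 0.112
gripper_force: 58.9
```

Emit:
step_arm(
  moves=[
    [[0, 0, 0.3, 0], [0, 0, 0.6, 0], [0, 0, 0.8, 0], [0, 0, 1, 0], [0, 0, 1, 0]],
  ],
)

```text
time_s: 7.65
tcp_pos: [0.5667, 0.2159, 0.1737]
ee_rot: [179.7, -0.4, -128.0]
wrist_force: [-1.1, 0.3, -2.5]
gripper_width: 0.118
gripper_force: 58.9
```

Emit:
step_arm(
  moves=[
    [[0, 0, 0.1, 0], [0, 0, 0.22, 0], [0, 0, 0.22, 0], [0, 0, 0.22, 0]],
  ],
)

```text
time_s: 8.05
tcp_pos: [0.5697, 0.2167, 0.1561]
ee_rot: [180.0, -0.0, -127.9]
wrist_force: [0.1, -0.3, -0.8]
gripper_width: 0.111
gripper_force: 59.0
```

Emit:
step_arm(
  moves=[
    [[0, 0, 0.04, 0], [0.08, 0, 0.04, 0], [0.17, 0, 0.04, 0], [0.26, 0, 0.04, 0], [0.35, 0, 0.04, 0], [0.44, 0, 0.04, 0], [0.53, 0, 0.04, 0], [0.61, 0, 0.04, 0], [0.68, 0, 0.04, 0], [0.74, 0, 0.04, 0], [0.78, 0, 0.04, 0], [0.8, 0, 0.04, 0]],
  ],
)

```text
time_s: 9.25
tcp_pos: [0.5204, 0.1533, 0.1521]
ee_rot: [-180.0, 0.0, -127.9]
wrist_force: [0.2, 0.1, -2.3]
gripper_width: 0.109
gripper_force: 59.1
```

Emit:
step_arm(
  moves=[
    [[0.06, 0, 0, 0], [0.13, 0, 0, 0], [0.2, 0, 0, 0], [0.28, 0, 0, 0], [0.36, 0, 0, 0], [0.44, 0, 0, 0], [0.51, 0, 0, 0], [0.57, 0, 0, 0], [0.62, 0, 0, 0], [0.66, 0, 0, 0], [0.67, 0, 0, 0], [0.67, 0, 0, 0]],
  ],
)

```text
time_s: 10.45
tcp_pos: [0.4795, 0.1007, 0.1522]
ee_rot: [-180.0, 0.0, -127.9]
wrist_force: [-0.6, -0.1, -1.7]
gripper_width: 0.11
gripper_force: 59.1
```

```bash
python3 - <<'E'
from h import *
plan(.6607,.0072,.32,190)
p,d=grab("scene"); c=p[130:280,220:400]; cv2.imwrite('pics/s3.png',cv2.cvtColor(cv2.resize(c,None,fx=3,fy=3,interpolation=cv2.INTER_CUBIC),cv2.COLOR_RGB2BGR))
E
```

```text
tcp [0.4795 0.1007 0.1522] [-1.7999e+02  1.0000e-02 -1.2790e+02] F [-0.6 -0.1 -1.7] w 0.11 t 10.4
 in present axes [-0.376 -2.004 -1.678]  in final axes [-1.622 -1.235 -1.678]  turn 0.468
```

View pics/s3.png

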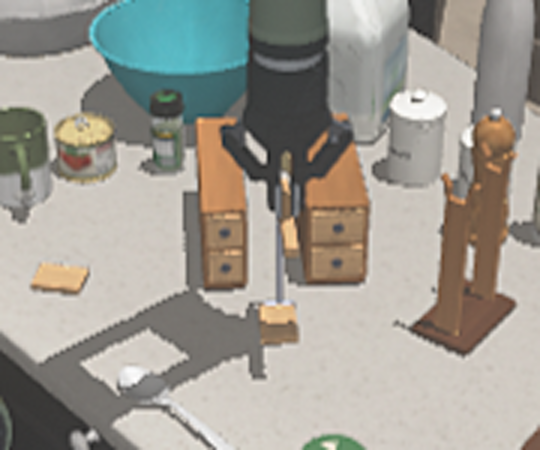

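Emit:
step_arm(
  moves=[
    [[0, 0, -0.15, 0], [0, 0, -0.5, 0], [0, 0, -1, 0]],
  ],
)

```text
time_s: 10.8
tcp_pos: [0.477, 0.1008, 0.2499]
ee_rot: [179.7, -0.3, -127.9]
wrist_force: [1.4, 0.6, -1.1]
gripper_width: 0.109
gripper_force: 58.8
```

Emit:
step_arm(
  moves=[
    [[0, 0, -0.5, 0], [0, 0, -1, 0]],
  ],
)

```text
time_s: 11.0
tcp_pos: [0.4792, 0.1009, 0.3539]
ee_rot: [180.0, -0.0, -127.9]
wrist_force: [1.4, -0.6, -2.0]
gripper_width: 0.112
gripper_force: 58.8
```

Emit:
step_arm(
  moves=[
    [[0, 0, -0.3, 0], [-0.06, -0.33, -0.3, 0], [-0.12, -0.67, -0.3, 0], [-0.19, -1, -0.3, 0]],
  ],
)

```text
time_s: 11.4
tcp_pos: [0.5712, 0.054, 0.3827]
ee_rot: [-179.9, 0.0, -127.8]
wrist_force: [0.1, 0.2, -0.7]
gripper_width: 0.11
gripper_force: 59.0
```

Emit:
step_arm(
  moves=[
    [[-0.06, -0.33, 0, 0.09], [-0.12, -0.67, 0, 0.18], [-0.19, -1, 0, 0.27], [-0.19, -1, 0, 0.36], [-0.19, -1, 0, 0.45], [-0.19, -1, 0, 0.468], [-0.19, -1, 0, 0.468], [-0.19, -1, 0, 0.468], [-0.19, -1, 0, 0.468]],
  ],
)

```text
time_s: 12.3
tcp_pos: [0.6605, 0.0081, 0.3824]
ee_rot: [-180.0, 0.0, -169.9]
wrist_force: [0.5, 0.6, -2.2]
gripper_width: 0.11
gripper_force: 59.0
```

```bash
python3 - <<'E'
from h import *
plan(.6607,.0072,.1687,190)
E
```

```text
tcp [0.6605 0.0081 0.3824] [-1.7999e+02  2.0000e-02 -1.6992e+02] F [ 0.5  0.6 -2.2] w 0.11 t 12.3
 in present axes [-0.    -0.01   2.137]  in final axes [-0.    -0.01   2.137]  turn 0.001
```

Emit:
step_arm(
  moves=[
    [[0, -0.01, 0.35, 0], [0, -0.01, 0.7, 0], [0, -0.01, 1, 0]],
  ],
)

```text
time_s: 12.6
tcp_pos: [0.6603, 0.0071, 0.2807]
ee_rot: [180.0, -0.0, -169.9]
wrist_force: [0.3, 0.2, -1.6]
gripper_width: 0.109
gripper_force: 58.8
```

Emit:
step_arm(
  moves=[
    [[0, 0, 0.25, 0], [0, 0, 0.5, 0], [0, 0, 0.7, 0], [0, 0, 0.85, 0], [0, 0, 1, 0], [0, 0, 1, 0], [0, 0, 1, 0]],
  ],
)

```text
time_s: 13.3
tcp_pos: [0.6611, 0.0069, 0.1824]
ee_rot: [-180.0, 0.0, -170.0]
wrist_force: [0.0, -0.1, -0.5]
gripper_width: 0.109
gripper_force: 59.1
```

Emit:
step_arm(
  moves=[
    [[0, 0, 0.06, 0], [0, 0, 0.12, 0], [0, 0, 0.12, 0], [0, 0, 0.12, 0]],
  ],
)

```text
time_s: 13.7
tcp_pos: [0.6607, 0.0069, 0.1699]
ee_rot: [180.0, -0.0, -170.0]
wrist_force: [-0.2, -0.9, -1.6]
gripper_width: 0.112
gripper_force: 58.9
```

Emit:
step_arm(
  moves=[
    [[0, 0, 0.01, 0], [0, 0, 0.01, 0], [0, 0, 0.01, 0], [0, 0, 0.01, 0], [0, 0, 0.01, 0], [0, 0, 0.01, 0], [0, 0, 0.01, 0], [0, 0, 0.01, 0]],
  ],
  hand=1,
)

```text
time_s: 14.5
tcp_pos: [0.6608, 0.0069, 0.1691]
ee_rot: [180.0, -0.0, -170.0]
wrist_force: [0.5, 0.3, -0.4]
gripper_width: 1.0
gripper_force: 0.0
```

Emit:
step_arm(
  moves=[
    [[0, 0, -0.2, 0], [0, 0, -0.6, 0], [0, 0, -1, 0]],
  ],
)

```text
time_s: 14.8
tcp_pos: [0.6599, 0.007, 0.2688]
ee_rot: [179.9, -0.2, -170.0]
wrist_force: [0.4, 0.5, 0.5]
gripper_width: 1.003
gripper_force: 0.0
```

Emit:
step_arm(
  moves=[
    [[0, 0, -0.5, 0], [0, 0, -0.8, 0], [0, 0, -0.8, 0.09], [0, 0, -0.8, 0.18], [0, 0, -0.8, 0.27], [0, 0, -0.8, 0.36], [0, 0, -0.8, 0.45], [0, 0, -0.8, 0.54], [0, 0, -0.8, 0.63], [0, 0, -0.8, 0.72], [0, 0, -0.8, 0.81], [0, 0, -0.8, 0.9]],
  ],
)

```text
time_s: 16.0
tcp_pos: [0.6608, 0.0069, 0.349]
ee_rot: [-180.0, -0.0, 108.7]
wrist_force: [-1.1, 0.8, -0.1]
gripper_width: 1.0
gripper_force: 0.0
```

```bash
python3 - <<'E'
from h import *
plan(.45,-.2,.35,100.7)
p,d=grab("scene"); c=p[150:330,330:470]; cv2.imwrite('pics/s4.png',cv2.cvtColor(cv2.resize(c,None,fx=3,fy=3,interpolation=cv2.INTER_CUBIC),cv2.COLOR_RGB2BGR))
E
```

```text
tcp [0.6608 0.0069 0.349 ] [-179.99   -0.    108.66] F [-1.1  0.8 -0.1] w 1.0 t 16.0
 in present axes [-1.286 -2.659 -0.01 ]  in final axes [-1.642 -2.455 -0.01 ]  turn 0.088
```

View pics/s4.png

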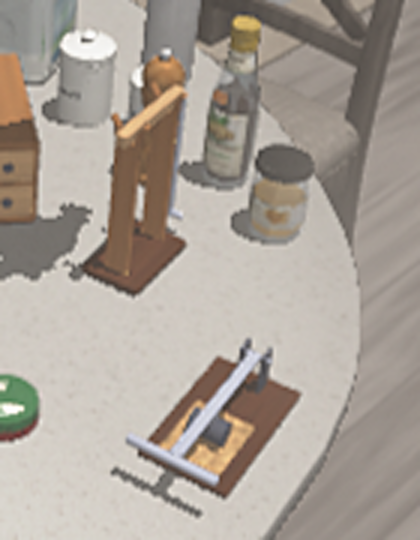

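Emit:
step_arm(
  moves=[
    [[-0.21, -0.44, 0, 0.088], [-0.43, -0.88, 0, 0.088]],
  ],
)

```text
time_s: 16.25
tcp_pos: [0.591, -0.0623, 0.3479]
ee_rot: [-179.9, -0.0, 101.3]
wrist_force: [0.8, -1.5, -0.0]
gripper_width: 1.001
gripper_force: 0.0
```

Emit:
step_arm(
  moves=[
    [[-0.3, -0.4, 0, 0], [-0.55, -0.82, 0, 0]],
  ],
)

```text
time_s: 16.45
tcp_pos: [0.5204, -0.1334, 0.3489]
ee_rot: [180.0, 0.0, 101.2]
wrist_force: [-1.3, -1.2, 0.7]
gripper_width: 1.002
gripper_force: 0.0
```

Emit:
step_arm(
  moves=[
    [[-0.3, -0.4, 0, 0], [-0.55, -0.82, 0, 0], [-0.55, -0.82, 0, 0], [-0.55, -0.82, 0, 0], [-0.55, -0.82, 0, 0]],
  ],
)

```text
time_s: 16.95
tcp_pos: [0.4524, -0.2013, 0.3492]
ee_rot: [180.0, -0.0, 101.2]
wrist_force: [-0.2, 0.3, -0.9]
gripper_width: 1.002
gripper_force: 0.0
```

```bash
cat >> h.py <<'E'
from scipy.spatial.transform import Rotation as Ro
def wcloud(s,d):
    c=robot.calibration("wrist");K=np.array(c["camera_matrix"]);T=np.array(c["tool_from_camera"])
    v,u=np.mgrid[0:400,0:640]; a=u-K[0,2]; b=v-K[1,2]; r=np.hypot(a,b)+1e-9; th=np.minimum(r/K[0,0],1.4)
    x=np.stack([np.tan(th)*a/r*d,np.tan(th)*b/r*d,d],-1)
    M=Ro.from_euler('xyz',s["ee_rot"],degrees=True).as_matrix()
    return (x@T[:3,:3].T+T[:3,3])@M.T+s["tcp_pos"]
E
python3 - <<'E'
from h import *
plan(.45,-.2,.35,100.7)
s=robot.state();p,d=grab("wrist","w2.png"); X=wcloud(s,d); z=X[...,2]
near=(np.hypot(X[...,0]-.5,X[...,1]+.22)<.16)&(d>0)
print("table z",np.median(z[near&(z<.005)]))
P=X[near&(z>.035)&(z<.07)]
ax=np.array([np.cos(np.radians(10.7)),np.sin(np.radians(10.7))]); n=np.array([-ax[1],ax[0]])
O=np.array([.504,-.216]); a=(P[:,:2]-O)@ax; b=(P[:,:2]-O)@n
bar=P[abs(b)>.014]; bar=bar[(bar[:,:2]-O)@ax<-.05]
print("bar",len(bar),cv2.minAreaRect((bar[:,:2]*1e3).astype(np.float32)),bar[:,2].max())
arm=P[(abs(b)<.012)&(a>-.06)&(a<.03)]; print("arm",cv2.fitLine((arm[:,:2]*1e3).astype(np.float32),cv2.DIST_HUBER,0,.01,.01).ravel(),np.median(arm[:,2]))
B=X[near&(z>.005)&(z<.0125)]; print("base",cv2.minAreaRect((B[:,:2]*1e3).astype(np.float32)),np.percentile(B[:,2],[10,50,90]))
E
```

```text
tcp [ 0.4524 -0.2013  0.3492] [ 1.7996e+02 -1.0000e-02  1.0117e+02] F [-0.2  0.3 -0.9] w 1.002 t 16.9
 in present axes [ 0.017 -0.021 -0.008]  in final axes [ 0.017 -0.021 -0.008]  turn 0.005
table z -0.0006508504513019764
bar 266 ((426.776611328125, -233.50030517578125), (10.83788776397705, 86.68521881103516), 10.728873252868652) 0.05127685808626953
arm [ 9.7909886e-01  2.0338506e-01  4.8868149e+02 -2.2044301e+02] 0.0474973559476623
base ((504.8870544433594, -169.7122802734375), (190.9895782470703, 181.6763916015625), 11.338971138000488) [0.00631079 0.00770989 0.00973392]
```

View pics/w2.png

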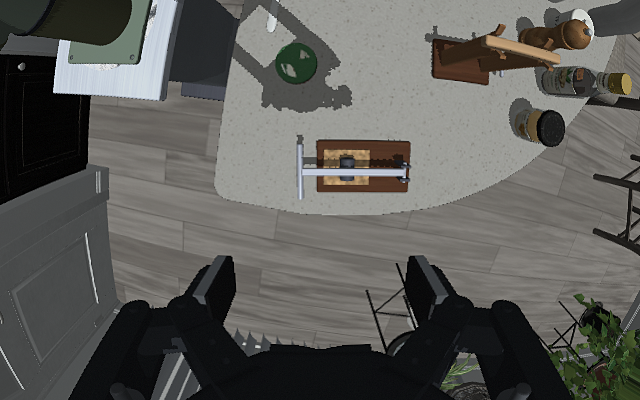

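```bash
python3 - <<'E'
from h import *
plan(.4219,-.208,.026,100.9)
E
```

```text
tcp [ 0.4526 -0.201   0.3491] [ 1.7998e+02 -1.0000e-02  1.0121e+02] F [-0.1  0.5 -0.1] w 1.0 t 17.0
 in present axes [-0.009 -0.315  3.231]  in final axes [-0.01  -0.315  3.231]  turn 0.003
```

Emit:
step_arm(
  moves=[
    [[-0.01, -0.315, 0.3, 0], [-0.01, -0.315, 0.65, 0], [-0.01, -0.315, 1, 0]],
  ],
  hand=0,
)

```text
time_s: 17.3
tcp_pos: [0.422, -0.2081, 0.2485]
ee_rot: [179.9, 0.1, 101.2]
wrist_force: [0.2, -0.5, -0.5]
gripper_width: 0.519
gripper_force: 0.0
```

Emit:
step_arm(
  moves=[
    [[0, 0, 0.4, 0], [0, 0, 0.8, 0], [0, 0, 1, 0]],
  ],
)

```text
time_s: 17.6
tcp_pos: [0.4198, -0.206, 0.145]
ee_rot: [-179.8, -0.3, 101.3]
wrist_force: [0.6, 0.4, 0.1]
gripper_width: 0.494
gripper_force: 0.0
```

Emit:
step_arm(
  moves=[
    [[0, 0, 0.2, 0], [0, 0, 0.4, 0], [0, 0, 0.6, 0], [0, 0, 0.6, 0], [0, 0, 0.6, 0]],
  ],
)

```text
time_s: 18.1
tcp_pos: [0.4217, -0.208, 0.089]
ee_rot: [-180.0, -0.0, 101.2]
wrist_force: [0.2, 0.7, 0.4]
gripper_width: 0.504
gripper_force: 0.0
```

```bash
python3 - <<'E'
from h import *
plan(.4219,-.208,.026,100.9)
s=robot.state();p,d=grab("wrist"); cv2.imwrite('pics/w3.png',cv2.cvtColor(p[100:400,120:520],cv2.COLOR_RGB2BGR))
E
```

```text
tcp [ 0.4217 -0.208   0.089 ] [-1.7997e+02 -4.0000e-02  1.0121e+02] F [0.2 0.7 0.4] w 0.504 t 18.1
 in present axes [-0.     0.002  0.63 ]  in final axes [-0.     0.002  0.63 ]  turn 0.003
```

View pics/w3.png

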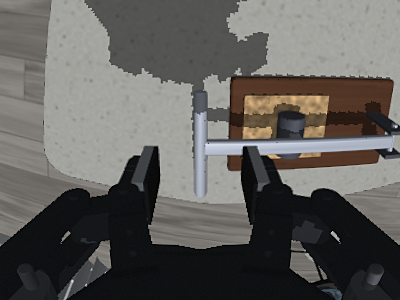

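Emit:
step_arm(
  moves=[
    [[0, 0, 0.2, 0], [0, 0, 0.4, 0], [0, 0, 0.55, 0], [0, 0, 0.63, 0], [0, 0, 0.63, 0], [0, 0, 0.63, 0]],
  ],
)

```text
time_s: 18.75
tcp_pos: [0.422, -0.2095, 0.0271]
ee_rot: [179.9, 0.1, 101.1]
wrist_force: [-0.3, -0.8, 0.2]
gripper_width: 0.501
gripper_force: 0.0
```

Emit:
step_arm(
  moves=[
    [[0, 0, 0, 0], [0, 0, 0, 0], [0, 0, 0, 0], [0, 0, 0, 0], [0, 0, 0, 0], [0, 0, 0, 0], [0, 0, 0, 0], [0, 0, 0, 0]],
  ],
  hand=-1,
  squeeze=25,
)

```text
time_s: 19.55
tcp_pos: [0.4217, -0.2093, 0.0267]
ee_rot: [179.9, 0.1, 101.1]
wrist_force: [0.6, 0.9, 5.0]
gripper_width: -0.002
gripper_force: 2.8
```

```bash
python3 - <<'E'
from h import *
plan(.4219,-.208,.026,100.9)
prev=np.array([0,0.])
for seg in (np.linspace(0,.62,12),np.linspace(.62,1.2,12),np.linspace(1.2,1.82,12)):
    o=165*np.array([1-np.cos(seg[0]),np.sin(seg[0])])
    print([[0,round((165*(1-np.cos(t))-o[0])/100,2),-round((165*np.sin(t)-o[1])/100,2),0] for t in seg[1:]])
E
```

```text
tcp [ 0.4217 -0.2093  0.0267] [1.7994e+02 5.0000e-02 1.0107e+02] F [0.6 0.9 5. ] w -0.002 t 19.6
 in present axes [0.012 0.004 0.007]  in final axes [0.012 0.004 0.007]  turn 0.002
[[0, np.float64(0.0), np.float64(-0.09), 0], [0, np.float64(0.01), np.float64(-0.19), 0], [0, np.float64(0.02), np.float64(-0.28), 0], [0, np.float64(0.04), np.float64(-0.37), 0], [0, np.float64(0.07), np.float64(-0.46), 0], [0, np.float64(0.09), np.float64(-0.55), 0], [0, np.float64(0.13), np.float64(-0.63), 0], [0, np.float64(0.16), np.float64(-0.72), 0], [0, np.float64(0.21), np.float64(-0.8), 0], [0, np.float64(0.26), np.float64(-0.88), 0], [0, np.float64(0.31), np.float64(-0.96), 0]]
[[0, np.float64(0.05), np.float64(-0.07), 0], [0, np.float64(0.11), np.float64(-0.14), 0], [0, np.float64(0.17), np.float64(-0.2), 0], [0, np.float64(0.23), np.float64(-0.26), 0], [0, np.float64(0.3), np.float64(-0.32), 0], [0, np.float64(0.36), np.float64(-0.37), 0], [0, np.float64(0.44), np.float64(-0.42), 0], [0, np.float64(0.51), np.float64(-0.47), 0], [0, np.float64(0.59), np.float64(-0.51), 0], [0, np.float64(0.66), np.float64(-0.55), 0], [0, np.float64(0.75), np.float64(-0.58), 0]]
[[0, np.float64(0.09), np.float64(-0.03), 0], [0, np.float64(0.18), np.float64(-0.06), 0], [0, np.float64(0.27), np.float64(-0.08), 0], [0, np.float64(0.36), np.float64(-0.09), 0], [0, np.float64(0.45), np.float64(-0.11), 0], [0, np.float64(0.54), np.float64(-0.11), 0], [0, np.float64(0.64), np.float64(-0.11), 0], [0, np.float64(0.73), np.float64(-0.11), 0], [0, np.float64(0.82), np.float64(-0.1), 0], [0, np.float64(0.91), np.float64(-0.08), 0], [0, np.float64(1.0), np.float64(-0.06), 0]]
```

```bash
python3 - <<'E'
from h import *
s=robot.state();p,d=grab("wrist"); q,e=grab("scene")
a=cv2.resize(p[120:320,200:440],None,fx=1.6,fy=1.6); b=cv2.resize(q[230:330,350:450],(320,320),interpolation=cv2.INTER_CUBIC)
cv2.imwrite('pics/w4.png',cv2.cvtColor(np.hstack([a,b]),cv2.COLOR_RGB2BGR))
E
```

```text
(no output)
```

View pics/w4.png

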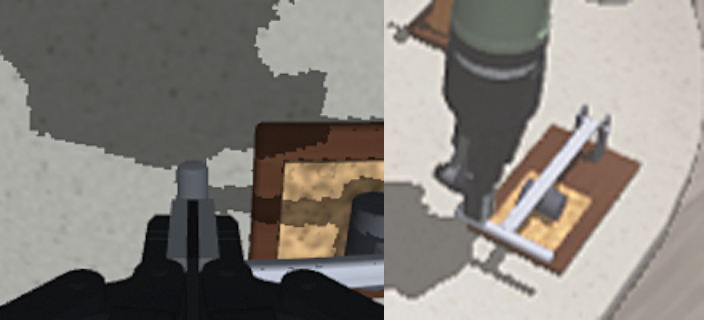

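Emit:
step_arm(
  moves=[
    [[0, 0, -0.1, 0], [0, 0.01, -0.2, 0], [0, 0.02, -0.3, 0], [0, 0.02, -0.3, 0]],
  ],
)

```text
time_s: 20.05
tcp_pos: [0.4244, -0.2095, 0.058]
ee_rot: [179.9, 0.2, 101.1]
wrist_force: [-0.1, -0.2, -0.6]
gripper_width: 0.001
gripper_force: 0.0
```

```bash
python3 - <<'E'
from h import *
plan(.4219,-.208,.026,100.9)
p,d=grab("top"); q,e=grab("scene"); X=cloud("top",d)
m=(X[...,0]>.40)&(X[...,0]<.46)&(X[...,1]<-.24)&(X[...,1]>-.29)&(X[...,2]>.03)&(X[...,2]<.12); print(m.sum(),np.median(X[m],0) if m.any() else '')
a=cv2.resize(p[160:250,390:480],(320,320),interpolation=cv2.INTER_CUBIC);b=cv2.resize(q[230:330,350:450],(320,320),interpolation=cv2.INTER_CUBIC)
cv2.imwrite('pics/w5.png',cv2.cvtColor(np.hstack([a,b]),cv2.COLOR_RGB2BGR))
E
```

```text
tcp [ 0.4244 -0.2095  0.058 ] [1.7985e+02 1.7000e-01 1.0108e+02] F [-0.1 -0.2 -0.6] w 0.001 t 20.1
 in present axes [ 0.019 -0.022  0.32 ]  in final axes [ 0.019 -0.022  0.32 ]  turn 0.002
0
```

View pics/w5.png

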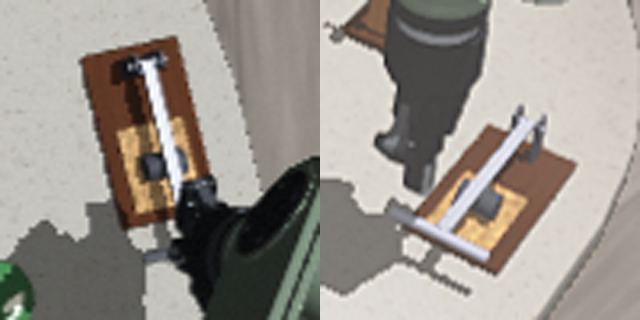

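```bash
python3 - <<'E'
from h import *
n=np.array([-.189,.982,0]);M=np.array([.4268,-.2335,.045])
for z in (.025,.035,.045,.055):
    M[2]=z; print(z,[np.round(proj("scene",M+n*k),1).tolist() for k in (.044,0,-.044)])
print("tip",proj("scene",[.4244,-.2095,.058]))
p,d=load("scene");X=cloud("scene",d)
for u,v in ((373,297),(376,299),(380,301),(385,303),(390,305.),(395,308),(400,311),(403,282),(412,276)): print(u,v,np.round(X[int(v),u],4),p[int(v),u])
E
```

```text
0.025 [[372.0, 300.9], [386.5, 308.4], [401.6, 316.1]]
0.035 [[372.3, 298.3], [386.9, 305.7], [402.0, 313.4]]
0.045 [[372.6, 295.6], [387.2, 303.0], [402.5, 310.7]]
0.055 [[372.9, 292.9], [387.6, 300.3], [402.9, 307.9]]
tip [380.01100778 294.88648894]
373 297 [ 0.4153 -0.1945  0.0452] [130 129 138]
376 299 [ 0.4177 -0.2032  0.0427] [117 114 120]
380 301 [ 0.417  -0.2171  0.0465] [126 120 125]
385 303 [ 0.4213 -0.2304  0.0464] [153 154 163]
390 305.0 [ 0.4259 -0.2434  0.046 ] [181 183 197]
395 308 [ 0.4233 -0.2612  0.051 ] [157 159 169]
400 311 [ 0.4262 -0.2753  0.0492] [136 132 137]
403 282 [ 0.5141 -0.2158  0.0504] [221 223 232]
412 276 [ 0.5893 -0.1952  0.0108] [118  84  66]
```

```bash
python3 - <<'E'
from h import *
p,d=load("scene");X=cloud("scene",d)
for v in range(268,300,2): print(v,[ (np.round(X[v,u],3).tolist(),int(p[v,u].mean())) for u in (379,382,384)])
E
```

```text
268 [([0.386, -0.225, 0.186], 72), ([0.398, -0.225, 0.179], 70), ([0.408, -0.223, 0.171], 71)]
270 [([0.392, -0.221, 0.172], 69), ([0.401, -0.224, 0.169], 70), ([0.408, -0.224, 0.165], 72)]
272 [([0.408, -0.21, 0.149], 71), ([0.405, -0.221, 0.159], 71), ([0.408, -0.225, 0.159], 71)]
274 [([0.406, -0.212, 0.145], 86), ([0.41, -0.218, 0.147], 72), ([0.41, -0.224, 0.151], 72)]
276 [([0.411, -0.209, 0.133], 68), ([0.41, -0.219, 0.141], 70), ([0.412, -0.223, 0.142], 71)]
278 [([0.386, -0.228, 0.156], 73), ([0.409, -0.221, 0.136], 73), ([0.415, -0.222, 0.133], 67)]
280 [([0.387, -0.228, 0.148], 72), ([0.403, -0.225, 0.135], 70), ([0.418, -0.221, 0.123], 63)]
282 [([0.387, -0.229, 0.142], 73), ([0.401, -0.228, 0.132], 86), ([0.421, -0.219, 0.113], 119)]
284 [([0.413, -0.211, 0.106], 71), ([0.419, -0.215, 0.105], 94), ([0.416, -0.223, 0.112], 110)]
286 [([0.412, -0.212, 0.1], 72), ([0.416, -0.218, 0.102], 113), ([0.422, -0.22, 0.099], 93)]
288 [([0.414, -0.211, 0.091], 62), ([0.418, -0.218, 0.094], 117), ([0.424, -0.22, 0.091], 117)]
290 [([0.416, -0.21, 0.082], 173), ([0.42, -0.217, 0.084], 130), ([0.493, -0.172, 0.002], 123)]
292 [([0.476, -0.168, 0.003], 218), ([0.485, -0.172, -0.0], 177), ([0.482, -0.181, 0.008], 92)]
294 [([0.471, -0.173, 0.002], 226), ([0.472, -0.182, 0.008], 89), ([0.475, -0.186, 0.009], 94)]
296 [([0.467, -0.176, -0.001], 78), ([0.464, -0.188, 0.01], 91), ([0.468, -0.192, 0.011], 107)]
298 [([0.419, -0.212, 0.052], 147), ([0.462, -0.191, 0.006], 169), ([0.463, -0.197, 0.01], 185)]
```

Emit:
step_arm(
  moves=[
    [[0.02, -0.02, -0.1, 0], [0.02, -0.02, -0.1, 0], [0.02, -0.02, -0.1, 0], [0.02, -0.02, -0.1, 0], [0.02, -0.02, -0.1, 0]],
  ],
  hand=-0.4,
)

```text
time_s: 20.65
tcp_pos: [0.4205, -0.2068, 0.0659]
ee_rot: [-180.0, -0.0, 101.1]
wrist_force: [0.3, 0.5, -0.8]
gripper_width: 0.301
gripper_force: 0.0
```

Emit:
step_arm(
  moves=[
    [[0, 0, 0.15, 0], [0, 0, 0.3, 0], [0, 0, 0.4, 0], [0, 0, 0.5, 0], [0, 0, 0.55, 0], [0, 0, 0.55, 0], [0, 0, 0.55, 0]],
  ],
)

```text
time_s: 21.35
tcp_pos: [0.4209, -0.2071, 0.0113]
ee_rot: [180.0, 0.0, 101.1]
wrist_force: [0.1, 0.0, -0.7]
gripper_width: 0.299
gripper_force: 0.0
```

Emit:
step_arm(
  moves=[
    [[0, 0, 0, 0], [0, 0, 0, 0], [0, 0, 0, 0], [0, 0, 0, 0], [0, 0, 0, 0], [0, 0, 0, 0], [0, 0, 0, 0], [0, 0, 0, 0]],
  ],
  hand=-1,
  squeeze=25,
)

```text
time_s: 22.15
tcp_pos: [0.4215, -0.2073, 0.0116]
ee_rot: [179.9, 0.1, 101.1]
wrist_force: [2.4, 1.9, 6.0]
gripper_width: 0.104
gripper_force: 25.2
```

Emit:
step_arm(
  moves=[
    [[0, 0, -0.09, 0], [0, 0.01, -0.19, 0], [0, 0.02, -0.28, 0], [0, 0.04, -0.37, 0], [0, 0.07, -0.46, 0], [0, 0.09, -0.55, 0], [0, 0.13, -0.63, 0], [0, 0.16, -0.72, 0], [0, 0.21, -0.8, 0], [0, 0.26, -0.88, 0], [0, 0.31, -0.96, 0]],
  ],
)

```text
time_s: 23.25
tcp_pos: [0.4508, -0.2011, 0.107]
ee_rot: [-179.9, 0.0, 101.1]
wrist_force: [3.5, -3.2, -4.9]
gripper_width: 0.103
gripper_force: 24.5
```

```bash
python3 - <<'E'
from h import *
plan(.4219,-.208,.0116,101)
p,d=grab("top"); X=cloud("top",d)
m=(X[...,0]>.40)&(X[...,0]<.62)&(X[...,1]<-.235)&(X[...,1]>-.29)&(X[...,2]>.06)&(X[...,2]<.2); print(m.sum(),np.median(X[m],0) if m.any() else '')
E
```

```text
tcp [ 0.4508 -0.2011  0.107 ] [-179.92    0.    101.07] F [ 3.5 -3.2 -4.9] w 0.103 t 23.2
 in present axes [-0.012 -0.296  0.954]  in final axes [-0.012 -0.296  0.954]  turn 0.001
0
```

Emit:
step_arm(
  moves=[
    [[0, 0.05, -0.07, 0], [0, 0.11, -0.14, 0], [0, 0.17, -0.2, 0], [0, 0.23, -0.26, 0], [0, 0.3, -0.32, 0], [0, 0.36, -0.37, 0], [0, 0.44, -0.42, 0], [0, 0.51, -0.47, 0], [0, 0.59, -0.51, 0], [0, 0.66, -0.55, 0], [0, 0.75, -0.58, 0]],
  ],
)

```text
time_s: 24.4
tcp_pos: [0.5247, -0.1863, 0.1669]
ee_rot: [-179.9, -0.0, 101.1]
wrist_force: [-5.3, -0.8, 12.0]
gripper_width: 0.104
gripper_force: 25.7
```

```bash
python3 - <<'E'
from h import *
s=robot.state(); print(s["wrist_force"],s["gripper_force"])
p,d=grab("scene"); X=cloud("scene",d)
n=np.array([-.189,.982]);ax=np.array([.982,.189]);O=np.array([.5054,-.2185])
a=(X[...,:2]-O)@ax;b=(X[...,:2]-O)@n
m=(abs(b)<.008)&(a>-.06)&(a<.15)&(X[...,2]>.06)&(X[...,2]<.24)&(d>0)
A=np.c_[a[m],X[...,2][m]]
h,e=np.histogram(A[:,1],bins=np.arange(.06,.25,.02)); print(h,[np.round(np.median(A[(A[:,1]>z)&(A[:,1]<z+.02)],0),3).tolist() for z in np.arange(.06,.24,.02)])
E
```

```text
[-5.33520479 -0.76453414 12.04313517] 25.671322345733643
[11  0  9 63 20 23 21 17  0] [[0.071, 0.069], [nan, nan], [0.023, 0.117], [0.028, 0.13], [0.041, 0.149], [0.034, 0.169], [0.024, 0.189], [0.023, 0.202], [nan, nan]]
  return _methods._mean(a, axis=axis, dtype=dtype,
  ret = um.true_divide(
```

Emit:
step_arm(
  moves=[
    [[0, 0.08, -0.05, 0], [0, 0.17, -0.08, 0], [0, 0.26, -0.1, 0], [0, 0.35, -0.11, 0], [0, 0.44, -0.13, 0], [0, 0.54, -0.13, 0], [0, 0.64, -0.13, 0], [0, 0.73, -0.13, 0], [0, 0.82, -0.12, 0], [0, 0.91, -0.1, 0], [0, 1.0, -0.08, 0], [0, 1.0, -0.08, 0]],
  ],
)

```text
time_s: 25.65
tcp_pos: [0.624, -0.1667, 0.1727]
ee_rot: [180.0, -0.0, 101.1]
wrist_force: [-0.7, 1.5, 1.3]
gripper_width: 0.103
gripper_force: 25.3
```

```bash
python3 - <<'E'
from h import *
s=robot.state(); print(s["wrist_force"],s["gripper_force"])
p,d=grab("scene"); X=cloud("scene",d)
ax=np.array([.982,.189]);n=np.array([-.189,.982]);O=np.array([.5054,-.2185])
a=(X[...,:2]-O)@ax;b=(X[...,:2]-O)@n
m=(b<0)&(b>-.05)&(a>0)&(a<.17)&(X[...,2]>.05)&(X[...,2]<.24)&(d>0)
A=np.c_[a[m],b[m],X[...,2][m]]
for z in np.arange(.05,.23,.02):
    q=A[(A[:,2]>z)&(A[:,2]<z+.02)]
    if len(q): print(round(z,2),len(q),np.round(np.median(q,0),3))
c=p[170:330,350:470]; cv2.imwrite('pics/s5.png',cv2.cvtColor(cv2.resize(c,None,fx=3,fy=3,interpolation=cv2.INTER_CUBIC),cv2.COLOR_RGB2BGR))
E
```

```text
[-0.65320958  1.50067212  1.25544963] 25.30992865562439
0.05 24 [ 0.084 -0.004  0.054]
0.07 11 [ 0.091 -0.003  0.077]
0.09 17 [ 0.095 -0.003  0.099]
0.11 1 [ 0.096 -0.002  0.114]
0.13 70 [ 0.08  -0.009  0.142]
0.15 17 [ 0.109 -0.002  0.154]
0.17 15 [ 0.116 -0.003  0.18 ]
0.19 59 [ 0.123 -0.019  0.207]
0.21 4 [ 0.122 -0.017  0.211]
```

Emit:
step_arm(
  moves=[
    [[0, 0, 0, 0], [0, 0, 0, 0], [0, 0, 0, 0], [0, 0, 0, 0], [0, 0, 0, 0], [0, 0, 0, 0], [0, 0, 0, 0]],
  ],
  hand=0.4,
)

```text
time_s: 26.4
tcp_pos: [0.6228, -0.1674, 0.1731]
ee_rot: [180.0, 0.0, 101.1]
wrist_force: [0.6, -0.6, 0.2]
gripper_width: 0.7
gripper_force: 0.0
```

Emit:
step_arm(
  moves=[
    [[0, 0, -0.3, 0], [0, 0, -0.6, 0], [0, 0, -1, 0]],
  ],
)

```text
time_s: 26.7
tcp_pos: [0.6216, -0.1668, 0.2719]
ee_rot: [-179.8, -0.1, 101.1]
wrist_force: [0.1, -0.3, -0.1]
gripper_width: 0.695
gripper_force: 0.0
```

Emit:
step_arm(
  moves=[
    [[0, -0.5, 0, 0], [0.4, -0.8, 0, 0], [0.8, -1, 0, 0], [0.8, -1, 0, 0]],
  ],
  hand=1,
)

```text
time_s: 27.1
tcp_pos: [0.5055, -0.1043, 0.2724]
ee_rot: [-179.9, -0.2, 101.2]
wrist_force: [0.1, -0.1, 0.4]
gripper_width: 0.999
gripper_force: 0.0
```

```bash
cat >> h.py <<'E'
def coasters(cl,lo=.006,hi=.016,zone=None):
    p,d,X=cl; z=X[...,2]; hsv=cv2.cvtColor(p,cv2.COLOR_RGB2HSV)
    m=((z>lo)&(z<hi)&(X[...,0]>.28)&(X[...,0]<.75)&(X[...,1]>-.3)&(X[...,1]<.5)&(d>0)).astype(np.uint8)
    n,l,st,ce=cv2.connectedComponentsWithStats(m)
    for i in range(1,n):
        if st[i,4]<60: continue
        P=X[l==i]; r=cv2.minAreaRect((P[:,:2]*1e3).astype(np.float32)); b=cv2.boxPoints(r)
        e=[b[1]-b[0],b[2]-b[1]]; L=max(e,key=np.linalg.norm)
        print(st[i,4],"c",np.round(r[0],1),"size",np.round(r[1],1),"long axis deg",round(np.degrees(np.arctan2(L[1],L[0]))%180,1),"z",round(np.median(P[:,2]),4))
E
python3 - <<'E'
from h import *
p,d=grab("top"); coasters((p,d,cloud("top",d)))
q,e=grab("scene"); X=cloud("scene",e)
ax=np.array([.982,.189]);n=np.array([-.189,.982]);O=np.array([.5054,-.2185])
a=(X[...,:2]-O)@ax;b=(X[...,:2]-O)@n
m=(abs(b)<.05)&(a>0)&(a<.18)&(X[...,2]>.17)&(X[...,2]<.22)&(e>0); print("bar",np.median(np.c_[a[m],b[m],X[...,2][m]],0),m.sum())
plan(.502,.13,.2,142)
E
```

```text
470 c [659.7   7.6] size [112.2  69.5] long axis deg 11.1 z 0.0119
290 c [ 523.2 -180. ] size [157.2  31.3] long axis deg 10.2 z 0.009
215 c [498.7 132.2] size [55.7 39.8] long axis deg 51.8 z 0.0106
222 c [373.9 357.9] size [40.  55.6] long axis deg 126.5 z 0.0102
124 c [327.4 138.6] size [81.2 37.6] long axis deg 88.0 z 0.0092
62 c [334.1  34.8] size [57.3 12.5] long axis deg 87.9 z 0.0096
bar [0.13364245 0.00072354 0.20149631] 164
tcp [ 0.5091 -0.1076  0.2736] [1.7994e+02 6.0000e-02 1.0114e+02] F [ 0.6 -0.2  0.2] w 0.998 t 27.2
 in present axes [2.345 0.389 0.736]  in final axes [1.519 1.828 0.736]  turn -0.454
```

```bash
python3 - <<'E'
from h import *
plan(.4987,.132,.06,51.8)
E
```

```text
tcp [ 0.5091 -0.1076  0.2736] [1.7994e+02 6.0000e-02 1.0114e+02] F [ 0.6 -0.2  0.2] w 0.998 t 27.2
 in present axes [2.371 0.36  2.136]  in final axes [ 1.818 -1.564  2.136]  turn 0.548
```

Emit:
step_arm(
  moves=[
    [[0, 0, 0, 0.09], [0, 0, 0, 0.18], [0, 0, 0, 0.27], [0, 0, 0, 0.36], [0, 0, 0, 0.45], [0, 0, 0, 0.54], [0, 0, 0, 0.548], [0, 0, 0, 0.548]],
  ],
)

```text
time_s: 28.0
tcp_pos: [0.5101, -0.1088, 0.2731]
ee_rot: [180.0, 0.0, 51.9]
wrist_force: [0.5, 0.4, 0.5]
gripper_width: 1.0
gripper_force: 0.0
```

```bash
python3 - <<'E'
from h import *
plan(.4987,.132,.06,51.8)
E
```

```text
tcp [ 0.5101 -0.1088  0.2731] [179.97   0.    51.87] F [0.5 0.4 0.5] w 1.0 t 28.0
 in present axes [ 1.824 -1.577  2.131]  in final axes [ 1.822 -1.579  2.131]  turn 0.001
```

Emit:
step_arm(
  moves=[
    [[0.3, -0.27, 0, 0], [0.6, -0.53, 0, 0], [0.92, -0.79, 0, 0]],
  ],
  hand=0.35,
)

```text
time_s: 28.3
tcp_pos: [0.5046, 0.0137, 0.2732]
ee_rot: [180.0, -0.0, 51.8]
wrist_force: [0.7, 0.8, 0.0]
gripper_width: 0.676
gripper_force: 0.0
```

Emit:
step_arm(
  moves=[
    [[0.3, -0.27, 0.2, 0], [0.6, -0.53, 0.5, 0], [0.9, -0.79, 1, 0], [0.9, -0.79, 1, 0]],
  ],
)

```text
time_s: 28.7
tcp_pos: [0.4945, 0.135, 0.1687]
ee_rot: [-179.6, 0.3, 52.1]
wrist_force: [0.0, -0.8, -0.5]
gripper_width: 0.674
gripper_force: 0.0
```

Emit:
step_arm(
  moves=[
    [[0, 0, 0.4, 0], [0, 0, 0.8, 0], [0, 0, 0.93, 0], [0, 0, 0.93, 0], [0, 0, 0.93, 0], [0, 0, 0.93, 0]],
  ],
)

```text
time_s: 29.3
tcp_pos: [0.5005, 0.1326, 0.0827]
ee_rot: [179.8, -0.2, 51.7]
wrist_force: [0.3, -0.4, 0.5]
gripper_width: 0.676
gripper_force: 0.0
```

```bash
python3 - <<'E'
from h import *
plan(.4987,.132,.0,51.8)
q,e=grab("scene"); X=cloud("scene",e); c=robot.state()["tcp_pos"]
R=X-c; a=np.radians(51.8); tx=np.array([np.cos(a),np.sin(a)]);ty=np.array([np.sin(a),-np.cos(a)])
u=R[...,:2]@tx; v=R[...,:2]@ty
m=(abs(u)<.025)&(abs(v)<.07)&(X[...,2]>.016)&(X[...,2]<.2)&(e>0)
for s in(-1,1):
    for k in (.01,.02,.03,.04,.05,.06):
        mm=m&(v*s>k)&(v*s<=k+.01); print(s,k,mm.sum(),np.round(np.percentile(X[...,2][mm],[0,3,20]),3) if mm.sum() else '')
E
```

```text
tcp [0.5005 0.1326 0.0827] [179.78  -0.2   51.74] F [ 0.3 -0.4  0.5] w 0.676 t 29.3
 in present axes [-0.016 -0.011  0.827]  in final axes [-0.016 -0.011  0.827]  turn -0.001
-1 0.01 18 [0.179 0.179 0.184]
-1 0.02 29 [0.163 0.165 0.176]
-1 0.03 68 [0.113 0.116 0.132]
-1 0.04 34 [0.118 0.118 0.145]
-1 0.05 37 [0.154 0.158 0.165]
-1 0.06 17 [0.163 0.166 0.174]
1 0.01 18 [0.178 0.179 0.182]
1 0.02 51 [0.11  0.114 0.13 ]
1 0.03 55 [0.116 0.117 0.131]
1 0.04 26 [0.146 0.149 0.158]
1 0.05 44 [0.157 0.158 0.166]
1 0.06 9 [0.178 0.178 0.183]
```

Emit:
step_arm(
  moves=[
    [[-0.015, -0.01, 0.3, 0], [-0.015, -0.01, 0.6, 0], [-0.015, -0.01, 0.83, 0], [-0.015, -0.01, 0.83, 0]],
  ],
)

```text
time_s: 29.75
tcp_pos: [0.4941, 0.1318, -0.0046]
ee_rot: [-179.8, 0.2, 51.8]
wrist_force: [-0.6, 0.6, 0.5]
gripper_width: 0.671
gripper_force: 0.0
```

Emit:
step_arm(
  moves=[
    [[0, 0, 0.05, 0], [0, 0, 0.1, 0], [0, 0, 0.15, 0], [0, 0, 0.18, 0], [0, 0, 0.18, 0], [0, 0, 0.18, 0], [0, 0, 0.18, 0]],
  ],
)

```text
time_s: 30.45
tcp_pos: [0.4964, 0.1322, -0.0207]
ee_rot: [180.0, -0.0, 51.8]
wrist_force: [0.2, -0.2, -0.1]
gripper_width: 0.679
gripper_force: 0.0
```

Emit:
step_arm(
  moves=[
    [[0.02, 0, 0.01, 0], [0.02, 0, 0.01, 0], [0.02, 0, 0.01, 0], [0.02, 0, 0.01, 0], [0.02, 0, 0.01, 0], [0.02, 0, 0.01, 0], [0.02, 0, 0.01, 0]],
  ],
  hand=-1,
  squeeze=30,
)

```text
time_s: 31.15
tcp_pos: [0.498, 0.1339, -0.0216]
ee_rot: [180.0, -0.1, 51.7]
wrist_force: [0.7, 1.6, 2.2]
gripper_width: 0.462
gripper_force: 30.9
```

Emit:
step_arm(
  moves=[
    [[0, 0, -0.1, 0], [0, 0, -0.3, 0], [0, 0, -0.6, 0], [0, 0, -1, 0]],
  ],
)

```text
time_s: 31.55
tcp_pos: [0.4944, 0.1332, 0.0772]
ee_rot: [-179.7, 0.3, 51.8]
wrist_force: [0.7, 0.9, 0.5]
gripper_width: 0.454
gripper_force: 30.6
```

```bash
python3 - <<'E'
from h import *
plan(.5004,-.2194,.2,10.9)
q,e=grab("scene"); X=cloud("scene",e); c=robot.state()["tcp_pos"]
m=(np.hypot(X[...,0]-c[0],X[...,1]-c[1])<.035)&(X[...,2]>.05)&(X[...,2]<.13)&(e>0); print(m.sum(),np.round(np.percentile(X[...,2][m],[0,5,30,60]),4) if m.any() else '')
p,d=grab("top"); coasters((p,d,cloud("top",d)))
E
```

```text
tcp [0.4944 0.1332 0.0772] [-179.74    0.28   51.75] F [0.7 0.9 0.5] w 0.454 t 31.6
 in present axes [-2.732  2.229 -1.228]  in final axes [-0.608  3.473 -1.228]  turn 0.454
190 [0.0979 0.1039 0.1084 0.1102]
466 c [658.8   7.4] size [109.5  69.1] long axis deg 10.1 z 0.0119
1190 c [ 530.6 -213. ] size [161.4  92.7] long axis deg 11.0 z 0.0097
223 c [372.8 357.6] size [41.5 55.5] long axis deg 127.4 z 0.0104
```

Emit:
step_arm(
  moves=[
    [[0, 0, -0.4, 0.09], [0, 0, -0.7, 0.18], [0, 0, -1, 0.27], [0, 0, -1, 0.36], [0, 0, -1, 0.454], [0, 0, -1, 0.454]],
  ],
)

```text
time_s: 32.25
tcp_pos: [0.4966, 0.1335, 0.1776]
ee_rot: [180.0, 0.1, 10.9]
wrist_force: [-0.9, -0.1, -0.6]
gripper_width: 0.456
gripper_force: 30.6
```

Emit:
step_arm(
  moves=[
    [[-0.05, 0.3, 0, 0], [-0.1, 0.6, 0, 0], [-0.15, 0.9, 0, 0]],
  ],
)

```text
time_s: 32.55
tcp_pos: [0.4986, 0.0417, 0.1771]
ee_rot: [-180.0, 0.1, 11.2]
wrist_force: [0.3, -0.6, -0.4]
gripper_width: 0.458
gripper_force: 30.6
```

Emit:
step_arm(
  moves=[
    [[-0.05, 0.3, 0, 0], [-0.1, 0.6, 0, 0], [-0.15, 0.9, 0, 0]],
  ],
)

```text
time_s: 32.85
tcp_pos: [0.5009, -0.0498, 0.1772]
ee_rot: [-180.0, 0.1, 11.1]
wrist_force: [0.0, 1.3, -0.9]
gripper_width: 0.455
gripper_force: 30.6
```

Emit:
step_arm(
  moves=[
    [[-0.05, 0.3, 0, 0], [-0.1, 0.6, 0, 0], [-0.15, 0.9, 0, 0], [-0.15, 0.9, 0, 0], [-0.15, 0.9, 0, 0]],
  ],
)

```text
time_s: 33.35
tcp_pos: [0.5034, -0.14, 0.1772]
ee_rot: [-179.9, 0.1, 10.9]
wrist_force: [-0.7, -1.1, -0.9]
gripper_width: 0.457
gripper_force: 30.6
```

```bash
python3 - <<'E'
from h import *
plan(.5008,-.219,-.0106,10.9)
E
```

```text
tcp [ 0.5034 -0.14    0.1772] [-1.799e+02  1.000e-01  1.092e+01] F [-0.7 -1.1 -0.9] w 0.457 t 33.4
 in present axes [-0.175  0.771  1.878]  in final axes [-0.175  0.771  1.878]  turn 0.0
```

Emit:
step_arm(
  moves=[
    [[-0.08, 0.38, 0, 0], [-0.17, 0.77, 0.3, 0], [-0.17, 0.77, 0.6, 0], [-0.17, 0.77, 0.9, 0], [-0.17, 0.77, 1, 0], [-0.17, 0.77, 1, 0]],
  ],
)

```text
time_s: 33.95
tcp_pos: [0.5005, -0.2166, 0.076]
ee_rot: [-179.8, 0.2, 11.0]
wrist_force: [0.1, -0.7, -0.1]
gripper_width: 0.456
gripper_force: 30.7
```

Emit:
step_arm(
  moves=[
    [[0, 0, 0.3, 0], [0, 0, 0.6, 0], [0, 0, 0.72, 0], [0, 0, 0.8, 0], [0, 0, 0.8, 0], [0, 0, 0.8, 0]],
  ],
)

```text
time_s: 34.55
tcp_pos: [0.5034, -0.2194, -0.0004]
ee_rot: [179.9, -0.1, 10.9]
wrist_force: [0.3, -0.1, -0.4]
gripper_width: 0.458
gripper_force: 30.7
```

```bash
python3 - <<'E'
from h import *
plan(.5008,-.219,-.0106,10.9)
E
```

```text
tcp [ 5.034e-01 -2.194e-01 -4.000e-04] [ 1.7989e+02 -1.2000e-01  1.0910e+01] F [ 0.3 -0.1 -0.4] w 0.458 t 34.5
 in present axes [-0.025 -0.009  0.102]  in final axes [-0.025 -0.009  0.102]  turn 0.0
```

Emit:
step_arm(
  moves=[
    [[-0.02, -0.01, 0.05, 0], [-0.02, -0.01, 0.1, 0], [-0.02, -0.01, 0.1, 0], [-0.02, -0.01, 0.1, 0], [-0.02, -0.01, 0.1, 0]],
  ],
)

```text
time_s: 35.05
tcp_pos: [0.5004, -0.2185, -0.0116]
ee_rot: [180.0, -0.0, 10.9]
wrist_force: [0.4, -1.2, 0.9]
gripper_width: 0.458
gripper_force: 30.8
```

Emit:
step_arm(
  moves=[
    [[0, 0, 0, 0], [0, 0, 0, 0], [0, 0, 0, 0], [0, 0, 0, 0], [0, 0, 0, 0], [0, 0, 0, 0]],
  ],
  hand=0.35,
)

```text
time_s: 35.65
tcp_pos: [0.4999, -0.2181, -0.012]
ee_rot: [-180.0, 0.0, 10.9]
wrist_force: [0.5, 0.4, -0.1]
gripper_width: 0.675
gripper_force: 0.0
```

Emit:
step_arm(
  moves=[
    [[0, 0, -0.15, 0], [0, 0, -0.5, 0], [0, 0, -1, 0]],
  ],
)

```text
time_s: 35.95
tcp_pos: [0.4976, -0.2167, 0.0873]
ee_rot: [-179.7, 0.3, 10.9]
wrist_force: [0.1, -0.9, 0.5]
gripper_width: 0.674
gripper_force: 0.0
```

Emit:
step_arm(
  moves=[
    [[0, -0.1, -0.5, -0.09], [0, -0.5, -1, -0.18], [0, -1, -1, -0.27], [0, -1, -1, -0.36], [0, -1, -1, -0.45], [0, -1, -1, -0.54], [0, -1, -1, -0.63], [0, -1, -1, -0.72], [0, -1, -1, -0.81], [0, -1, -1, -0.9], [0, -1, -1, -0.95]],
  ],
)

```text
time_s: 37.05
tcp_pos: [0.4811, -0.12, 0.1893]
ee_rot: [179.9, 0.0, 96.6]
wrist_force: [-0.9, 0.2, 0.4]
gripper_width: 0.676
gripper_force: 0.0
```

```bash
python3 - <<'E'
from h import *
p,d=grab("top"); X=cloud("top",d); coasters((p,d,X)); 
print('pile'); coasters((p,d,X),.0165,.026)
plan(.3733,.3578,.08,127.3)
E
```

```text
466 c [658.9   7.8] size [109.9  69.5] long axis deg 10.6 z 0.0122
149 c [ 580.9 -173. ] size [45.1 90.4] long axis deg 150.7 z 0.0087
78 c [ 574.4 -228.8] size [24.4 56.9] long axis deg 153.7 z 0.0091
225 c [373.8 358. ] size [39.7 56.4] long axis deg 128.0 z 0.0102
119 c [327.5 140.1] size [78.1 37.7] long axis deg 88.6 z 0.0094
64 c [333.   45.8] size [78.8  9.7] long axis deg 87.9 z 0.011
pile
80 c [735.9 359.2] size [81.9 26.4] long axis deg 88.8 z 0.0235
221 c [386.9 -65.4] size [63.3 64.1] long axis deg 132.4 z 0.0244
tcp [ 0.4812 -0.1199  0.1893] [1.7993e+02 4.0000e-02 9.6700e+01] F [0.5 0.4 0.5] w 0.676 t 37.1
 in present axes [ 4.871 -0.514  1.093]  in final axes [4.454 2.037 1.093]  turn -0.34
```

Emit:
step_arm(
  moves=[
    [[0.3, -0.03, 0, -0.09], [0.6, -0.07, 0, -0.18], [0.97, -0.1, 0, -0.27], [0.97, -0.1, 0, -0.34], [0.97, -0.1, 0, -0.34]],
  ],
)

```text
time_s: 37.6
tcp_pos: [0.4602, -0.0238, 0.189]
ee_rot: [180.0, 0.1, 127.0]
wrist_force: [1.0, -0.9, 0.1]
gripper_width: 0.678
gripper_force: 0.0
```

Emit:
step_arm(
  moves=[
    [[0.3, 0.14, 0, 0], [0.6, 0.27, 0, 0], [0.89, 0.41, 0, 0]],
  ],
)

```text
time_s: 37.9
tcp_pos: [0.4396, 0.0713, 0.1888]
ee_rot: [180.0, 0.0, 126.7]
wrist_force: [0.1, -0.6, 0.9]
gripper_width: 0.675
gripper_force: 0.0
```

Emit:
step_arm(
  moves=[
    [[0.3, 0.14, 0, 0], [0.6, 0.27, 0, 0], [0.89, 0.41, 0, 0]],
  ],
)

```text
time_s: 38.2
tcp_pos: [0.4189, 0.1675, 0.1888]
ee_rot: [179.9, 0.0, 126.7]
wrist_force: [1.5, 0.5, -0.2]
gripper_width: 0.677
gripper_force: 0.0
```

Emit:
step_arm(
  moves=[
    [[0.3, 0.14, 0, 0], [0.6, 0.27, 0, 0], [0.89, 0.41, 0, 0]],
  ],
)

```text
time_s: 38.5
tcp_pos: [0.3981, 0.2634, 0.1888]
ee_rot: [179.9, 0.0, 126.7]
wrist_force: [1.2, -0.3, -0.2]
gripper_width: 0.675
gripper_force: 0.0
```

Emit:
step_arm(
  moves=[
    [[0.3, 0.14, 0, 0], [0.6, 0.27, 0.3, 0], [0.89, 0.41, 0.6, 0], [0.89, 0.41, 1, 0], [0.89, 0.41, 1, 0], [0.89, 0.41, 1, 0]],
  ],
)

```text
time_s: 39.1
tcp_pos: [0.3772, 0.3576, 0.0881]
ee_rot: [-179.9, 0.0, 126.8]
wrist_force: [0.7, -0.5, 1.3]
gripper_width: 0.676
gripper_force: 0.0
```

```bash
python3 - <<'E'
from h import *
plan(.3735,.3579,-.022,127.5)
p,d=grab("top"); X=cloud("top",d); print('pile'); coasters((p,d,X),.0155,.026)
s=robot.state();p,d=grab("wrist"); coasters((p,d,wcloud(s,d)),.004,.018)
E
```

```text
tcp [0.3772 0.3576 0.0881] [-1.7990e+02  1.0000e-02  1.2684e+02] F [ 0.7 -0.5  1.3] w 0.676 t 39.1
 in present axes [ 0.024 -0.028  1.101]  in final axes [ 0.025 -0.027  1.101]  turn -0.007
pile
89 c [736.2 359.4] size [81.6 26.4] long axis deg 89.2 z 0.0235
229 c [ 501.  -217.7] size [57.8 41.2] long axis deg 9.9 z 0.0209
231 c [388.2 -66.9] size [66.1 62.1] long axis deg 87.9 z 0.024
3107 c [373.6 358.1] size [40.5 56. ] long axis deg 127.4 z 0.0094
275 c [604.7 464. ] size [17.7 39.8] long axis deg 95.2 z 0.0107
164 c [595.4 382.7] size [26.9  3.9] long axis deg 51.1 z 0.0117
426 c [500.9 260.7] size [61.7  5. ] long axis deg 55.1 z 0.012
138 c [737.5 392.4] size [31.5  5.7] long axis deg 49.1 z 0.0104
```

Pile coaster is at (501.0, -217.7), right on the spot. Grasp c.

Emit:
step_arm(
  moves=[
    [[0.025, -0.03, 0.3, 0], [0.025, -0.03, 0.6, 0], [0.025, -0.03, 0.85, 0], [0.025, -0.03, 0.85, 0], [0.025, -0.03, 0.85, 0]],
  ],
)

```text
time_s: 39.7
tcp_pos: [0.3749, 0.359, 0.005]
ee_rot: [179.8, 0.0, 126.9]
wrist_force: [0.4, -0.1, 0.7]
gripper_width: 0.673
gripper_force: 0.0
```

Emit:
step_arm(
  moves=[
    [[0, 0, 0.1, 0], [0, 0, 0.2, 0], [0, 0, 0.25, 0], [0, 0, 0.25, 0], [0, 0, 0.25, 0]],
  ],
)

```text
time_s: 40.2
tcp_pos: [0.3731, 0.3585, -0.0221]
ee_rot: [-180.0, 0.0, 127.0]
wrist_force: [0.3, -0.1, -0.5]
gripper_width: 0.675
gripper_force: 0.0
```

Emit:
step_arm(
  moves=[
    [[0, 0, 0, 0], [0, 0, 0, 0], [0, 0, 0, 0], [0, 0, 0, 0], [0, 0, 0, 0], [0, 0, 0, 0], [0, 0, 0, 0]],
  ],
  hand=-1,
  squeeze=30,
)

```text
time_s: 40.9
tcp_pos: [0.3737, 0.3589, -0.0215]
ee_rot: [179.9, 0.0, 127.0]
wrist_force: [0.1, 0.2, 4.9]
gripper_width: 0.459
gripper_force: 31.1
```

Emit:
step_arm(
  moves=[
    [[0, 0, -0.1, 0], [0, 0, -0.3, 0], [0, 0, -0.6, 0], [0, 0, -1, 0]],
  ],
)

```text
time_s: 41.3
tcp_pos: [0.3709, 0.3569, 0.0772]
ee_rot: [-179.6, -0.0, 127.0]
wrist_force: [0.8, 0.3, -0.5]
gripper_width: 0.457
gripper_force: 30.7
```

Emit:
step_arm(
  moves=[
    [[0, 0, -0.4, 0], [0, 0, -0.8, 0], [0, 0, -1, -0.09], [0, 0, -1, -0.18], [0, 0, -1, -0.27], [0, 0, -1, -0.36], [0, 0, -1, -0.45], [0, 0, -1, -0.54], [0, 0, -1, -0.63], [0, 0, -1, -0.705], [0, 0, -1, -0.705]],
  ],
)

```text
time_s: 42.4
tcp_pos: [0.3726, 0.3581, 0.1779]
ee_rot: [-180.0, -0.1, -169.6]
wrist_force: [-0.1, 0.3, -1.2]
gripper_width: 0.454
gripper_force: 30.7
```

```bash
python3 - <<'E'
from h import *
plan(.501,-.2182,.05,190.6)
E
```

```text
tcp [0.3726 0.3581 0.1779] [-1.7997e+02 -7.0000e-02 -1.6957e+02] F [-0.1  0.3 -1.2] w 0.454 t 42.4
 in present axes [-0.22  -5.9    1.279]  in final axes [-0.202 -5.901  1.279]  turn -0.002
```

Emit:
step_arm(
  moves=[
    [[-0.01, -0.33, 0, 0], [-0.02, -0.66, 0, 0], [-0.04, -0.98, 0, 0]],
  ],
)

```text
time_s: 42.7
tcp_pos: [0.3944, 0.2617, 0.1779]
ee_rot: [-180.0, -0.1, -169.7]
wrist_force: [1.3, 0.2, -1.1]
gripper_width: 0.457
gripper_force: 30.7
```

Emit:
step_arm(
  moves=[
    [[-0.01, -0.33, 0, 0], [-0.02, -0.66, 0, 0], [-0.04, -0.98, 0, 0]],
  ],
)

```text
time_s: 43.0
tcp_pos: [0.4162, 0.1658, 0.178]
ee_rot: [-180.0, -0.0, -169.7]
wrist_force: [-0.4, 0.0, -0.5]
gripper_width: 0.457
gripper_force: 30.7
```

Emit:
step_arm(
  moves=[
    [[-0.01, -0.33, 0, 0], [-0.02, -0.66, 0, 0], [-0.04, -0.98, 0, 0]],
  ],
)

```text
time_s: 43.3
tcp_pos: [0.4379, 0.0702, 0.1781]
ee_rot: [180.0, -0.0, -169.7]
wrist_force: [0.4, -1.3, 0.7]
gripper_width: 0.452
gripper_force: 30.7
```

Emit:
step_arm(
  moves=[
    [[-0.01, -0.33, 0, 0], [-0.02, -0.66, 0, 0], [-0.04, -0.98, 0, 0]],
  ],
)

```text
time_s: 43.6
tcp_pos: [0.4596, -0.0254, 0.1781]
ee_rot: [180.0, -0.0, -169.7]
wrist_force: [0.4, -0.5, 0.0]
gripper_width: 0.453
gripper_force: 30.7
```

Emit:
step_arm(
  moves=[
    [[-0.01, -0.33, 0, 0], [-0.02, -0.66, 0, 0], [-0.04, -0.98, 0, 0]],
  ],
)

```text
time_s: 43.9
tcp_pos: [0.4813, -0.121, 0.178]
ee_rot: [180.0, -0.0, -169.7]
wrist_force: [-0.2, 0.4, -1.2]
gripper_width: 0.458
gripper_force: 30.7
```

Emit:
step_arm(
  moves=[
    [[-0.01, -0.33, 0, 0], [-0.02, -0.66, 0, 0], [-0.03, -1, 0.3, 0], [-0.03, -1, 0.6, 0], [-0.03, -1, 1, 0], [-0.03, -1, 1, 0], [-0.03, -1, 1, 0]],
  ],
)

```text
time_s: 44.6
tcp_pos: [0.502, -0.2169, 0.0777]
ee_rot: [179.9, -0.1, -169.6]
wrist_force: [0.0, -0.5, 0.1]
gripper_width: 0.459
gripper_force: 30.7
```

```bash
python3 - <<'E'
from h import *
plan(.501,-.2182,-.0005,190.6)
E
```

```text
tcp [ 0.502  -0.2169  0.0777] [ 1.7990e+02 -1.1000e-01 -1.6963e+02] F [ 0.  -0.5  0.1] w 0.459 t 44.6
 in present axes [ 0.012 -0.011  0.782]  in final axes [ 0.012 -0.011  0.782]  turn -0.003
```

Emit:
step_arm(
  moves=[
    [[0.01, -0.01, 0.3, 0], [0.01, -0.01, 0.55, 0], [0.01, -0.01, 0.68, 0], [0.01, -0.01, 0.74, 0], [0.01, -0.01, 0.785, 0], [0.01, -0.01, 0.785, 0], [0.01, -0.01, 0.785, 0], [0.01, -0.01, 0.785, 0]],
  ],
)

```text
time_s: 45.4
tcp_pos: [0.5028, -0.2192, 0.0006]
ee_rot: [-179.9, 0.1, -169.6]
wrist_force: [-0.4, 0.3, -0.4]
gripper_width: 0.455
gripper_force: 30.7
```

Emit:
step_arm(
  moves=[
    [[0, 0, 0, 0], [0, 0, 0, 0], [0, 0, 0, 0], [0, 0, 0, 0], [0, 0, 0, 0], [0, 0, 0, 0], [0, 0, 0, 0]],
  ],
  hand=0.35,
)

```text
time_s: 46.1
tcp_pos: [0.502, -0.2187, -0.0004]
ee_rot: [-180.0, -0.0, -169.6]
wrist_force: [0.6, 0.7, -0.1]
gripper_width: 0.673
gripper_force: 0.0
```

Emit:
step_arm(
  moves=[
    [[0, 0, -0.15, 0], [0, 0, -0.5, 0], [0, 0, -1, 0]],
  ],
)

```text
time_s: 46.4
tcp_pos: [0.4996, -0.2172, 0.0987]
ee_rot: [179.7, -0.3, -169.6]
wrist_force: [1.5, -0.6, -0.2]
gripper_width: 0.672
gripper_force: 0.0
```

Emit:
step_arm(
  moves=[
    [[0, 0, -0.5, 0.09], [0, 0, -1, 0.18], [0, 0.3, -1, 0.27], [0, 0.6, -1, 0.36], [0, 1, -1, 0.45], [0, 1, -1, 0.54], [0, 1, -1, 0.63], [0, 1, -1, 0.72], [0, 1, -1, 0.81], [0, 1, -1, 0.9], [0, 1, -1, 0.99], [0, 1, -1, 0.99]],
  ],
  hand=-0.2,
)

```text
time_s: 47.6
tcp_pos: [0.4839, -0.1203, 0.2007]
ee_rot: [179.9, 0.0, 101.4]
wrist_force: [-1.0, -0.6, 0.9]
gripper_width: 0.4
gripper_force: 0.0
```

```bash
python3 - <<'E'
from h import *
p,d=grab("top"); X=cloud("top",d); coasters((p,d,X),.0245,.036)
c=X[...,:]; m=(abs(X[...,0]-.501)<.015)&(abs(X[...,1]+.218)<.012); print(np.percentile(X[...,2][m],[5,50,95]))
q,e=grab("scene"); X=cloud("scene",e); m=(abs(X[...,0]-.501)<.015)&(abs(X[...,1]+.218)<.012)&(e>0)&(X[...,2]<.05); print(np.percentile(X[...,2][m],[5,50,95]))
ax=np.array([.982,.189]);n=np.array([-.189,.982]);O=np.array([.5055,-.2182])
a=(X[...,:2]-O)@ax;b=(X[...,:2]-O)@n
m=(abs(b)<.05)&(a>.1)&(a<.18)&(X[...,2]>.19)&(X[...,2]<.215)&(e>0)
B=np.c_[a[m],b[m],X[...,2][m]]; print(np.percentile(B,[2,50,98],axis=0).round(4))
plan(*(O+.135*ax+.026*n),.28,101)
E
```

```text
232 c [388.2 -66.3] size [62.6 61.4] long axis deg 37.7 z 0.0265Traceback (most recent call last):
  File "<stdin>", line 3, in <module>
    return _quantile_unchecked(
        a, q, axis, out, overwrite_input, method, keepdims, weights)
    return _ureduce(a,
                    func=_quantile_ureduce_func,
    ...<5 lines>...
                    overwrite_input=overwrite_input,
                    method=method)
    r = func(a, **kwargs)
    result = _quantile(arr,
                       quantiles=q,
    ...<2 lines>...
                       out=out,
                       weights=wgt)
    slices_having_nans = np.isnan(arr[-1, ...])
                                  ~~~^^^^^^^^^
IndexError: index -1 is out of bounds for axis 0 with size 0
```

```bash
python3 - <<'E'
from h import *
s=robot.state();p,d=grab("wrist"); W=wcloud(s,d); print("wrist"); coasters((p,d,W),.0235,.036)
q,e=grab("scene"); X=cloud("scene",e); coasters((q,e,X),.0235,.036)
ax=np.array([.982,.189]);n=np.array([-.189,.982]);O=np.array([.5055,-.2182])
a=(X[...,:2]-O)@ax;b=(X[...,:2]-O)@n
m=(abs(b)<.05)&(a>.1)&(a<.18)&(X[...,2]>.19)&(X[...,2]<.215)&(e>0)
B=np.c_[a[m],b[m],X[...,2][m]]; print(len(B),np.percentile(B,[2,50,98],axis=0).round(4))
plan(*(O+.138*ax+.026*n),.28,101)
c=q[170:330,350:470]; cv2.imwrite('pics/s6.png',cv2.cvtColor(cv2.resize(c,None,fx=3.5,fy=3.5,interpolation=cv2.INTER_CUBIC),cv2.COLOR_RGB2BGR))
E
```

```text
wrist
2077 c [388.  -67.1] size [64.6 63.7] long axis deg 20.6 z 0.0244
106 c [ 6.184e+02 -5.000e-01] size [ 2.7 27.1] long axis deg 100.7 z 0.0302
69 c [ 586.1 -189.2] size [17.4  4.4] long axis deg 21.2 z 0.0282
416 c [ 542.5 -244.6] size [21.3 41.2] long axis deg 103.0 z 0.0269
63 c [595.8 147.2] size [22.6 71.3] long axis deg 129.2 z 0.0298
236 c [385.4 -68. ] size [62.9 63.6] long axis deg 117.5 z 0.0254
107 c [ 545.9 -243.6] size [36.8 38.8] long axis deg 99.9 z 0.0265
127 [[ 0.128  -0.0408  0.1933]
 [ 0.1345  0.0004  0.2028]
 [ 0.1405  0.0429  0.2083]]
tcp [ 0.4839 -0.1204  0.2002] [1.7997e+02 2.0000e-02 1.0148e+02] F [-0.   0.4 -0. ] w 0.397 t 47.8
 in present axes [-0.756  1.399 -0.798]  in final axes [-0.744  1.406 -0.798]  turn 0.005
```

View pics/s6.png

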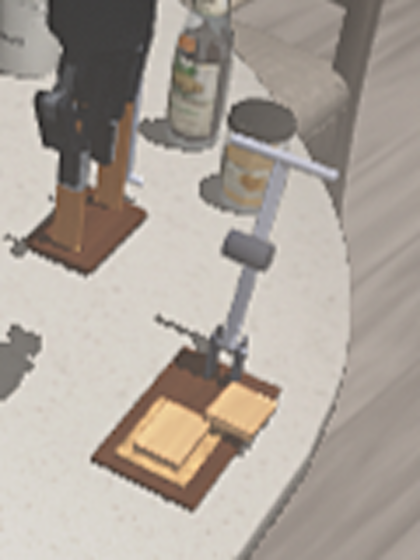

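The picture shows the lower coaster still on the pad (170,435), but the top one knocked aside to (240,410), toward the hinge. I'll measure how it lies.

```bash
python3 - <<'E'
from h import *
s=robot.state();p,d=load("wrist"); W=wcloud(s,d)
q,e=load("scene"); X=cloud("scene",e)
ax=np.array([.982,.189]);n=np.array([-.189,.982]);O=np.array([.5055,-.2182])
for nm,P,im in(("wrist",W,p),("scene",X,q)):
    a=((P[...,:2]-O)@ax*1000); b=((P[...,:2]-O)@n*1000); z=P[...,2]*1000
    print(nm)
    for bb in range(40,-75,-8):
        row=[]
        for aa in range(-50,76,8):
            m=(abs(a-aa)<4)&(abs(b-bb)<4)&(z<60); row.append("%3d"%np.median(z[m]) if m.sum()>1 else "  .")
        print("%4d"%bb,' '.join(row))
E
```

```text
wrist
  40   6   6   6   6   6   6   6   6   6   6   6   6   6   6   6   6
  32   6   7   7   7   7   7   7   7   7   7   6   6   7   7   6   6
  24   6   8   9   9   9   9   9   9   9   8   8   6   7   6   6   7
  16   7   8  10  18  18  18  18  18  18  18   8   7   6   6   7   6
   8   7   8  18  19  18  19  19  18  18  18   9   6   6   6   6   7
   0   6   8  13  19  18  19  18  18  18  18   8   7   6   6   6   6
  -8   .   9  10  19  18  18  19  18  18  17   8   6   .   .   6   6
 -16   .   9  10  18  18  19  19  18  18  23  24  20   .   .   .   .
 -24   .   8   9   9   8   9   8   8   8  27  27  25   .   .   .   .
 -32   .   7   7   8   8   7   7   7   7  27  26  25   .   .   .   .
 -40   .   6   6   6   6   6   6   6   6  27  26  24   .   .   .   .
 -48   .   2   4   0   0   0   0   0   0  26  25  23  23   .   .   .
 -56   .   0  -1  -1  -1  -1  -1  -1  -1   0  25  23   .   .   .   .
 -64   0   0   0  -1   0  -1  -1  -1  -1  -1   .   .   .   .   .   .
 -72  -1  -1  -1  -1  -1  -1   0  -1  -1   0   0  -1  -1   .   .   .
scene
  40   7   8   8   7   7   8   6   8   7   7   7   7 
[... 281 characters left out ...]
 8   8   7
   0   7   9  11  20  20  18  18  20  19  16  10   8   6   7   7   7
  -8   7  10  14  20  18  20  19  19  19  18   .   6   .   .   7  37
 -16   7  10  16  19  18  19  17  18  17  24  17  26  23  22  21  19
 -24   8   9  11   7  10   9   9  10  10  24  26  27  24  22  20  20
 -32   6   9   7   9   7   8   8   8   8  23   8  25  24  24  19  19
 -40   6   7   7   8   8   6   7   8   5  21  17  25  23  23  21  18
 -48   0   0   0   0   0   0   1   0   1  23   0  25  20  15   7  16
 -56   0  -1   0   0   0  -1   0   0   0  -1   1   1  -1   0   0   1
 -64   0   0  -1   0   0   0   0   0  -1   0   0  -1   0  -1   0  -1
 -72   0   0   0   0   0   0   0  -1   1  -1   0   0   0   0   0   0
```

Emit:
step_arm(
  moves=[
    [[0.5, 0, -0.3, -0.09], [0.9, 0, -0.3, -0.18], [0.9, 0, -0.3, -0.27], [0.9, 0, -0.3, -0.36], [0.9, 0, -0.3, -0.45], [0.9, 0, -0.3, -0.54], [0.9, 0, -0.3, -0.63], [0.9, 0, -0.3, -0.72], [0.9, 0, -0.3, -0.81], [0.9, 0, -0.3, -0.9], [0.9, 0, -0.3, -0.993], [0.9, 0, -0.3, -0.993]],
  ],
  hand=0.35,
)

```text
time_s: 48.95
tcp_pos: [0.4661, -0.0321, 0.2298]
ee_rot: [-180.0, 0.0, -169.2]
wrist_force: [0.3, 0.2, 0.1]
gripper_width: 0.681
gripper_force: 0.0
```

```bash
python3 - <<'E'
from h import *
p,d=grab("top"); X=cloud("top",d); q,e=grab("scene"); S=cloud("scene",e)
ax=np.array([.982,.189]);n=np.array([-.189,.982]);O=np.array([.5055,-.2182])
for nm,P,D in(("top",X,d),("scene",S,e)):
    a=((P[...,:2]-O)@ax*1000); b=((P[...,:2]-O)@n*1000); z=P[...,2]*1000
    m=(z>16)&(z<34)&(a<80)&(a>15)&(b<-5)&(b>-65)&(D>0)
    m1=(z>15)&(z<24)&(a<28)&(a>-45)&(abs(b)<30)&(D>0)
    # exclude coaster1 from m
    m&=~((a<27)&(z<22.5))
    print(nm,m.sum(),cv2.minAreaRect(np.c_[a[m],b[m]].astype(np.float32)),"c1",cv2.minAreaRect(np.c_[a[m1],b[m1]].astype(np.float32)))
    c,*_=np.linalg.lstsq(np.c_[a[m]-47,b[m]+33,np.ones(m.sum())],z[m],rcond=None); print("plane",c)
plan(*(O+.04*ax-.033*n),.2,190.9)
E
```

```text
top 218 ((50.30039596557617, -30.740468978881836), (59.94379806518555, 42.18025588989258), 2.790245294570923) c1 ((0.0, 0.0), (0.0, 0.0), 0.0)
plane [-0.18884641  0.04832059 24.66206551]
scene 199 ((47.45207977294922, -30.625293731689453), (62.60941696166992, 43.44039535522461), 2.2770397663116455) c1 ((-8.549301147460938, -3.418123245239258), (60.88791275024414, 49.90178680419922), 0.37414786219596863)
plane [-0.14659935  0.10156002 23.90772345]
tcp [ 0.4661 -0.0321  0.2297] [-1.800e+02  1.000e-02 -1.694e+02] F [1.4 0.4 0. ] w 0.675 t 49.0
 in present axes [-0.447 -2.23   0.297]  in final axes [-0.435 -2.232  0.297]  turn -0.003
```

Emit:
step_arm(
  moves=[
    [[-0.05, -0.25, 0, -0.027], [-0.1, -0.5, 0, -0.027], [-0.15, -0.735, 0, -0.027]],
  ],
)

```text
time_s: 49.35
tcp_pos: [0.4949, -0.1023, 0.2298]
ee_rot: [-180.0, 0.0, -166.9]
wrist_force: [0.5, -0.3, 0.3]
gripper_width: 0.676
gripper_force: 0.0
```

Emit:
step_arm(
  moves=[
    [[-0.05, -0.25, 0, 0], [-0.1, -0.5, 0, 0], [-0.15, -0.735, 0, 0]],
  ],
)

```text
time_s: 49.65
tcp_pos: [0.5262, -0.1708, 0.2296]
ee_rot: [180.0, -0.0, -167.0]
wrist_force: [0.4, -0.3, 1.4]
gripper_width: 0.673
gripper_force: 0.0
```

Emit:
step_arm(
  moves=[
    [[-0.05, -0.25, 0, 0], [-0.1, -0.5, 0, 0], [-0.15, -0.735, 0, 0], [-0.15, -0.735, 0, 0], [-0.15, -0.735, 0, 0]],
  ],
)

```text
time_s: 50.15
tcp_pos: [0.557, -0.2379, 0.2292]
ee_rot: [179.9, -0.0, -167.0]
wrist_force: [-0.5, 1.3, 0.2]
gripper_width: 0.675
gripper_force: 0.0
```

```bash
python3 - <<'E'
from h import *
plan(.5502,-.2408,.0,193.2)
s=robot.state();p,d=grab("wrist"); P=wcloud(s,d)
ax=np.array([.982,.189]);n=np.array([-.189,.982]);O=np.array([.5055,-.2182])
a=((P[...,:2]-O)@ax*1000); b=((P[...,:2]-O)@n*1000); z=P[...,2]*1000
m=(z>16)&(z<34)&(a<85)&(a>15)&(b<-5)&(b>-65)&~((a<27)&(z<21.5))&(d>0)
print(m.sum(),cv2.minAreaRect(np.c_[a[m],b[m]].astype(np.float32)))
m=(z>120)&(z<155)&(a>50)&(a<110)&(b>-50)&(b<50)&(d>0)
if m.any(): print("weight",np.percentile(np.c_[a[m],b[m],z[m]],[2,50,98],axis=0).round(1))
E
```

```text
tcp [ 0.557  -0.2379  0.2292] [ 1.7993e+02 -3.0000e-02 -1.6696e+02] F [-0.5  1.3  0.2] w 0.675 t 50.1
 in present axes [ 0.072 -0.013  2.292]  in final axes [ 0.072 -0.013  2.292]  turn -0.002
1459 ((48.94975280761719, -31.63693618774414), (58.46635818481445, 42.828025817871094), 1.3864368200302124)
weight [[ 82.2 -17.8 134.8]
 [ 89.4  -0.4 145.9]
 [103.1  17.2 148.7]]
```

Emit:
step_arm(
  moves=[
    [[0.07, -0.01, 0, 0], [0.07, -0.01, 0.3, 0], [0.07, -0.01, 0.6, 0], [0.07, -0.01, 0.9, 0], [0.07, -0.01, 1, 0], [0.07, -0.01, 1, 0]],
  ],
)

```text
time_s: 50.8
tcp_pos: [0.5489, -0.2391, 0.1279]
ee_rot: [179.8, -0.2, -166.8]
wrist_force: [-0.4, 0.0, -0.1]
gripper_width: 0.677
gripper_force: 0.0
```

Emit:
step_arm(
  moves=[
    [[0, 0, 0.2, 0], [0, 0, 0.4, 0], [0, 0, 0.6, 0], [0, 0, 0.8, 0], [0, 0, 1, 0], [0, 0, 1, 0], [0, 0, 1, 0]],
  ],
)

```text
time_s: 51.5
tcp_pos: [0.5517, -0.241, 0.0313]
ee_rot: [-179.9, 0.1, -166.8]
wrist_force: [-0.7, -0.6, 1.0]
gripper_width: 0.673
gripper_force: 0.0
```

```bash
python3 - <<'E'
from h import *
plan(.5502,-.2408,-.011,193.2)
E
```

```text
tcp [ 0.5517 -0.241   0.0313] [-1.7991e+02  9.0000e-02 -1.6685e+02] F [-0.7 -0.6  1. ] w 0.673 t 51.5
 in present axes [0.014 0.005 0.423]  in final axes [0.014 0.005 0.423]  turn -0.001
```

Emit:
step_arm(
  moves=[
    [[0.01, 0, 0.1, 0], [0.01, 0, 0.2, 0], [0.01, 0, 0.3, 0], [0.01, 0, 0.38, 0], [0.01, 0, 0.42, 0], [0.01, 0, 0.42, 0], [0.01, 0, 0.42, 0]],
  ],
)

```text
time_s: 52.2
tcp_pos: [0.5497, -0.2407, -0.0125]
ee_rot: [-180.0, 0.0, -166.9]
wrist_force: [-0.1, 0.1, 0.0]
gripper_width: 0.678
gripper_force: 0.0
```

Emit:
step_arm(
  moves=[
    [[0, 0, 0, 0], [0, 0, 0, 0], [0, 0, 0, 0], [0, 0, 0, 0], [0, 0, 0, 0], [0, 0, 0, 0], [0, 0, 0, 0]],
  ],
  hand=-1,
  squeeze=30,
)

```text
time_s: 52.9
tcp_pos: [0.5502, -0.241, -0.0119]
ee_rot: [-179.9, 0.1, -166.9]
wrist_force: [1.2, -0.4, 3.3]
gripper_width: 0.462
gripper_force: 30.4
```

Emit:
step_arm(
  moves=[
    [[0, 0, -0.15, 0], [0, 0, -0.35, 0], [0, 0, -0.5, 0], [0.2, 0.15, -0.5, 0.025], [0.4, 0.25, -0.5, 0.025], [0.53, 0.335, -0.5, 0.025], [0.53, 0.335, -0.5, 0.025], [0.53, 0.335, -0.5, 0.025], [0.53, 0.335, -0.5, 0.025]],
  ],
)

```text
time_s: 53.8
tcp_pos: [0.4916, -0.2208, 0.0383]
ee_rot: [-179.9, 0.1, -169.1]
wrist_force: [0.1, -0.2, -0.4]
gripper_width: 0.458
gripper_force: 30.4
```

```bash
python3 - <<'E'
from h import *
plan(.505,-.219,.0,190.9)
q,e=grab("scene"); P=cloud("scene",e)
ax=np.array([.982,.189]);n=np.array([-.189,.982]);O=np.array([.5055,-.2182])
a=((P[...,:2]-O)@ax*1000); b=((P[...,:2]-O)@n*1000); z=P[...,2]*1000
m=(z>50)&(z<85)&(a<40)&(a>-50)&(abs(b)<40)&(e>0)
hsv=cv2.cvtColor(q,cv2.COLOR_RGB2HSV); m&=(hsv[...,1]>70)&(hsv[...,0]<25)
A=np.c_[a[m],b[m],z[m]]; print(len(A),np.percentile(A,[2,50,98],axis=0).round(1)); 
for k in range(-40,40,8):
    r=A[(A[:,0]>k)&(A[:,0]<=k+8)]
    if len(r): print(k,len(r),np.percentile(r[:,1:],[5,95],axis=0).round(0).tolist())
E
```

```text
tcp [ 0.4916 -0.2208  0.0383] [-1.7992e+02  8.0000e-02 -1.6911e+02] F [ 0.1 -0.2 -0.4] w 0.458 t 53.8
 in present axes [-0.134 -0.008  0.383]  in final axes [-0.134 -0.008  0.383]  turn -0.0
186 [[-35.7 -25.3  68.3]
 [-19.7   3.   74.7]
 [ 19.4  19.9  80.9]]
-40 41 [[-16.0, 70.0], [17.0, 80.0]]
-32 33 [[-18.0, 73.0], [17.0, 81.0]]
-24 29 [[-31.0, 69.0], [20.0, 79.0]]
-16 24 [[-9.0, 74.0], [19.0, 77.0]]
-8 16 [[-10.0, 73.0], [18.0, 76.0]]
0 18 [[-7.0, 70.0], [14.0, 74.0]]
8 17 [[-3.0, 69.0], [17.0, 73.0]]
16 8 [[-2.0, 68.0], [18.0, 70.0]]
```

Emit:
step_arm(
  moves=[
    [[0, 0, 0.1, 0], [0, 0, 0.2, 0], [0, 0, 0.3, 0], [0, 0, 0.35, 0], [0, 0, 0.38, 0], [0, 0, 0.4, 0], [0, 0, 0.42, 0], [0, 0, 0.43, 0], [0, 0, 0.43, 0]],
  ],
  squeeze=20,
)

```text
time_s: 54.75
tcp_pos: [0.4903, -0.2203, -0.0044]
ee_rot: [-180.0, -0.0, -169.1]
wrist_force: [-3.8, 1.0, 8.4]
gripper_width: 0.459
gripper_force: 30.8
```

Emit:
step_arm(
  moves=[
    [[0, 0, 0, 0], [0, 0, 0, 0], [0, 0, 0, 0], [0, 0, 0, 0], [0, 0, 0, 0], [0, 0, 0, 0], [0, 0, 0, 0]],
  ],
  hand=0.35,
)

```text
time_s: 55.45
tcp_pos: [0.4904, -0.2201, -0.0055]
ee_rot: [180.0, -0.0, -169.1]
wrist_force: [0.1, -0.2, 0.1]
gripper_width: 0.678
gripper_force: 0.0
```

Emit:
step_arm(
  moves=[
    [[0, 0, -0.15, 0], [0, 0, -0.5, 0], [0, 0, -1, 0]],
  ],
)

```text
time_s: 55.75
tcp_pos: [0.4881, -0.2186, 0.0938]
ee_rot: [179.7, -0.3, -169.1]
wrist_force: [1.3, -0.2, 0.1]
gripper_width: 0.673
gripper_force: 0.0
```

Emit:
step_arm(
  moves=[
    [[0, 0.3, -0.5, 0.09], [0, 0.6, -0.8, 0.18], [0, 1, -1, 0.27], [0, 1, -1, 0.36], [0, 1, -1, 0.45], [0, 1, -1, 0.54], [0, 1, -1, 0.63], [0, 1, -1, 0.72], [0, 1, -1, 0.81], [0, 1, -1, 0.9], [0, 1, -1, 0.995], [0, 1, -1, 0.995]],
  ],
)

```text
time_s: 56.95
tcp_pos: [0.4716, -0.1219, 0.1957]
ee_rot: [179.9, 0.0, 101.4]
wrist_force: [0.1, 0.9, 0.1]
gripper_width: 0.679
gripper_force: 0.0
```

```bash
python3 - <<'E'
from h import *
ax=np.array([.982,.189]);n=np.array([-.189,.982]);O=np.array([.5055,-.2182])
plan(*(O+.138*ax+.026*n),.25,101)
s=robot.state()
for nm in("wrist","scene"):
    q,e=grab(nm); P=wcloud(s,e) if nm=="wrist" else cloud(nm,e)
    a=((P[...,:2]-O)@ax*1000); b=((P[...,:2]-O)@n*1000); z=P[...,2]*1000
    m=(z>23.5)&(z<50)&(a<50)&(a>-60)&(abs(b)<50)&(e>0)
    A=np.c_[a[m],b[m],z[m]]; print(nm,len(A),cv2.minAreaRect(A[:,:2].astype(np.float32)))
    if len(A)>10:print(np.linalg.lstsq(np.c_[A[:,:2],np.ones(len(A))],A[:,2],rcond=None)[0])
    m=(z>14)&(z<23.4)&(a<80)&(a>-60)&(abs(b)<60)&(e>0)
    print(m.sum(),np.percentile(np.c_[a[m],b[m]],[2,98],axis=0).round(0).tolist())
E
```

```text
tcp [ 0.4716 -0.1219  0.1957] [1.7993e+02 5.0000e-02 1.0136e+02] F [0.1 0.9 0.1] w 0.679 t 57.0
 in present axes [-0.762  1.525 -0.543]  in final axes [-0.752  1.529 -0.543]  turn 0.004
wrist 1369 ((-6.43388557434082, 0.7028350830078125), (54.60110092163086, 41.24190139770508), 0.24302469193935394)
[-1.11272414e-03 -2.37598442e-02  2.92014086e+01]
169 [[-31.0, 13.0], [78.0, 21.0]]
scene 247 ((-8.976787567138672, 0.35540771484375), (40.70984649658203, 61.7609977722168), 89.56306457519531)
[1.62683409e-02 2.00992530e-03 2.96928647e+01]
57 [[-37.0, -23.0], [79.0, 19.0]]
```

Emit:
step_arm(
  moves=[
    [[0, 0, -0.4, 0.004], [0, 0, -0.65, 0.004], [-0.2, 0.4, -0.65, 0.004], [-0.4, 0.77, -0.65, 0.004]],
  ],
  hand=-0.2,
)

```text
time_s: 57.45
tcp_pos: [0.5566, -0.1464, 0.2626]
ee_rot: [179.7, 0.2, 101.1]
wrist_force: [-0.1, -0.2, 0.3]
gripper_width: 0.396
gripper_force: 0.0
```

Emit:
step_arm(
  moves=[
    [[-0.2, 0.4, 0, 0], [-0.36, 0.76, 0, 0], [-0.36, 0.76, 0, 0], [-0.36, 0.76, 0, 0], [-0.36, 0.76, 0, 0]],
  ],
)

```text
time_s: 57.95
tcp_pos: [0.6355, -0.1665, 0.2599]
ee_rot: [-180.0, -0.0, 101.0]
wrist_force: [0.3, 0.4, -0.2]
gripper_width: 0.398
gripper_force: 0.0
```

```bash
python3 - <<'E'
from h import *
ax=np.array([.982,.189]);n=np.array([-.189,.982]);O=np.array([.5055,-.2182])
plan(*(O+.138*ax+.026*n),.168,101)
s=robot.state();q,e=grab("wrist");P=wcloud(s,e)
a=((P[...,:2]-O)@ax*1000); b=((P[...,:2]-O)@n*1000); z=P[...,2]*1000
m=(z>185)&(z<215)&(a<175)&(a>100)&(b<60)&(b>-60)&(e>0)
A=np.c_[a[m],b[m],z[m]]; print(len(A),np.percentile(A,[2,50,98],axis=0).round(1))
for seg in (np.linspace(1.9,1.3,12),np.linspace(1.3,.65,12),np.linspace(.65,.21,10)):
    f=lambda t:165*np.array([-np.cos(t),-np.sin(t)]); o=f(seg[0])
    print([[0]+np.round((f(t)-o)/100,2).tolist()+[0] for t in seg[1:]])
E
```

```text
tcp [ 0.6355 -0.1665  0.2599] [-1.7997e+02 -1.0000e-02  1.0104e+02] F [ 0.3  0.4 -0.2] w 0.398 t 58.0
 in present axes [-0.002  0.006  0.919]  in final axes [-0.002  0.006  0.919]  turn 0.0
1354 [[132.  -39.7 191.4]
 [138.5   6.2 204.4]
 [143.5  43.8 206.3]]
[[0, -0.09, -0.03, 0], [0, -0.17, -0.05, 0], [0, -0.26, -0.07, 0], [0, -0.35, -0.08, 0], [0, -0.44, -0.09, 0], [0, -0.53, -0.09, 0], [0, -0.62, -0.09, 0], [0, -0.71, -0.08, 0], [0, -0.8, -0.07, 0], [0, -0.89, -0.05, 0], [0, -0.97, -0.03, 0]]
[[0, -0.09, 0.03, 0], [0, -0.18, 0.06, 0], [0, -0.27, 0.1, 0], [0, -0.36, 0.15, 0], [0, -0.44, 0.2, 0], [0, -0.52, 0.25, 0], [0, -0.6, 0.31, 0], [0, -0.68, 0.38, 0], [0, -0.75, 0.44, 0], [0, -0.81, 0.52, 0], [0, -0.87, 0.59, 0]]
[[0, -0.05, 0.07, 0], [0, -0.09, 0.13, 0], [0, -0.13, 0.2, 0], [0, -0.17, 0.27, 0], [0, -0.2, 0.35, 0], [0, -0.23, 0.42, 0], [0, -0.26, 0.5, 0], [0, -0.28, 0.58, 0], [0, -0.3, 0.65, 0]]
```

Bar is centred (a=138, z≈201), as predicted. Descend and pinch.

Emit:
step_arm(
  moves=[
    [[0, 0, 0.2, 0], [0, 0, 0.4, 0], [0, 0, 0.6, 0], [0, 0, 0.8, 0], [0, 0, 0.92, 0], [0, 0, 0.92, 0], [0, 0, 0.92, 0]],
  ],
)

```text
time_s: 58.7
tcp_pos: [0.6364, -0.1669, 0.1687]
ee_rot: [179.9, 0.0, 101.0]
wrist_force: [0.2, 0.3, 0.8]
gripper_width: 0.397
gripper_force: 0.0
```

Emit:
step_arm(
  moves=[
    [[0, 0, 0, 0], [0, 0, 0, 0], [0, 0, 0, 0], [0, 0, 0, 0], [0, 0, 0, 0], [0, 0, 0, 0], [0, 0, 0, 0]],
  ],
  hand=-1,
  squeeze=25,
)

```text
time_s: 59.4
tcp_pos: [0.6363, -0.1674, 0.1695]
ee_rot: [180.0, 0.1, 101.0]
wrist_force: [-3.8, -0.8, 5.1]
gripper_width: 0.102
gripper_force: 24.8
```

Emit:
step_arm(
  moves=[
    [[0, -0.09, -0.03, 0], [0, -0.17, -0.05, 0], [0, -0.26, -0.07, 0], [0, -0.35, -0.08, 0], [0, -0.44, -0.09, 0], [0, -0.53, -0.09, 0], [0, -0.62, -0.09, 0], [0, -0.71, -0.08, 0], [0, -0.8, -0.07, 0], [0, -0.89, -0.05, 0], [0, -0.97, -0.03, 0]],
  ],
)

```text
time_s: 60.5
tcp_pos: [0.5402, -0.1861, 0.1702]
ee_rot: [-180.0, 0.1, 101.0]
wrist_force: [0.9, -5.6, 1.3]
gripper_width: 0.102
gripper_force: 26.1
```

Emit:
step_arm(
  moves=[
    [[0, -0.09, 0.03, 0], [0, -0.18, 0.06, 0], [0, -0.27, 0.1, 0], [0, -0.36, 0.15, 0], [0, -0.44, 0.2, 0], [0, -0.52, 0.25, 0], [0, -0.6, 0.31, 0], [0, -0.68, 0.38, 0], [0, -0.75, 0.44, 0], [0, -0.81, 0.52, 0], [0, -0.87, 0.59, 0]],
  ],
)

```text
time_s: 61.6
tcp_pos: [0.4543, -0.2021, 0.1106]
ee_rot: [-179.9, -0.0, 101.0]
wrist_force: [1.4, -6.4, -0.9]
gripper_width: 0.103
gripper_force: 26.0
```

Emit:
step_arm(
  moves=[
    [[0, -0.05, 0.07, 0], [0, -0.09, 0.13, 0], [0, -0.13, 0.2, 0], [0, -0.17, 0.27, 0], [0, -0.2, 0.35, 0], [0, -0.23, 0.42, 0], [0, -0.26, 0.5, 0], [0, -0.28, 0.58, 0], [0, -0.29, 0.62, 0], [0, -0.29, 0.64, 0], [0, -0.29, 0.64, 0]],
  ],
)

```text
time_s: 62.7
tcp_pos: [0.4254, -0.2072, 0.0463]
ee_rot: [-179.8, -0.1, 101.0]
wrist_force: [-2.2, -6.8, -0.0]
gripper_width: 0.1
gripper_force: 26.3
```

```bash
python3 - <<'E'
from h import *
s=robot.state(); print(s["wrist_force"],s["tcp_pos"])
q,e=grab("scene"); P=cloud("scene",e)
ax=np.array([.982,.189]);n=np.array([-.189,.982]);O=np.array([.5055,-.2182])
a=((P[...,:2]-O)@ax*1000); b=((P[...,:2]-O)@n*1000); z=P[...,2]*1000
m=(a<-60)&(a>-100)&(b<-8)&(b>-50)&(z>40)&(e>0); print("bar",m.sum(),np.percentile(np.c_[a[m],z[m]],[5,50,95],axis=0).round(1))
E
```

```text
[-2.1654445  -6.75542311 -0.04355534] [ 0.42537515 -0.20715323  0.04632297]
bar 349 [[-98.9  82.4]
 [-85.4 279.8]
 [-70.4 415.6]]
```

Emit:
step_arm(
  moves=[
    [[0, 0, 0.02, 0], [0, 0, 0.02, 0], [0, 0, 0.02, 0], [0, 0, 0.02, 0], [0, 0, 0.02, 0], [0, 0, 0.02, 0], [0, 0, 0.02, 0]],
  ],
  hand=-0.2,
)

```text
time_s: 63.45
tcp_pos: [0.4273, -0.2073, 0.0456]
ee_rot: [180.0, -0.0, 101.0]
wrist_force: [-0.2, 0.1, -0.3]
gripper_width: 0.403
gripper_force: 0.0
```

Emit:
step_arm(
  moves=[
    [[0, 0, -0.1, 0], [0, 0, -0.3, 0], [0, 0, -0.6, 0], [0, 0, -1, 0]],
  ],
)

```text
time_s: 63.85
tcp_pos: [0.4259, -0.2064, 0.1457]
ee_rot: [-179.9, -0.2, 101.0]
wrist_force: [0.8, -1.3, 0.3]
gripper_width: 0.398
gripper_force: 0.0
```

Emit:
step_arm(
  moves=[
    [[0, -0.2, -0.5, 0], [0.5, -0.2, -1, 0], [1, -0.2, -1, 0]],
  ],
)

```text
time_s: 64.15
tcp_pos: [0.3944, -0.1324, 0.247]
ee_rot: [179.5, 0.4, 100.7]
wrist_force: [0.8, 0.8, 0.4]
gripper_width: 0.401
gripper_force: 0.0
```

Emit:
step_arm(
  moves=[
    [[0.5, 0, 0, 0], [1, 0, 0, 0], [1, 0, 0, 0]],
  ],
)

```text
time_s: 64.45
tcp_pos: [0.3716, -0.0271, 0.2419]
ee_rot: [179.9, -0.1, 101.4]
wrist_force: [-0.5, -0.5, -0.6]
gripper_width: 0.4
gripper_force: 0.0
```

```bash
python3 - <<'E'
from h import *
ax=np.array([.982,.189]);n=np.array([-.189,.982]);O=np.array([.5055,-.2182])
for nm in("top","scene"):
    q,e=grab(nm); P=cloud(nm,e)
    a=((P[...,:2]-O)@ax*1000); b=((P[...,:2]-O)@n*1000); z=P[...,2]*1000
    m=(a<-70)&(a>-100)&(abs(b)<46)&(z>40)&(z<110)&(e>0); print(nm,"bar",m.sum(),np.percentile(np.c_[a[m],z[m]],[5,50,95],axis=0).round(1).tolist())
    m=(z>25.5)&(z<34)&(a<40)&(a>-50)&(abs(b)<35)&(e>0)
    A=np.c_[a[m],b[m]].astype(np.float32); print("top coaster",len(A),cv2.minAreaRect(A))
    m=(z>14)&(z<24)&(a<75)&(a>-70)&(abs(b)<60)&(e>0); A=np.c_[a[m],b[m]]; print("lower",len(A),np.percentile(A,[2,98],axis=0).round(0).tolist() if len(A) else '')
    r=P-np.array([.6598,.0072,0]); m=(np.hypot(r[...,0],r[...,1])<.09)&(P[...,2]>.17)&(P[...,2]<.21)&(e>0); Q=P[m]; print("rod",m.sum(),Q[:,:].mean(0).round(3) if m.any() else '',cv2.minAreaRect((Q[:,:2]*1e3).astype(np.float32)) if m.any() else '',np.percentile(Q[:,2],[50,90]) if m.any() else '')
    if nm=="top": coasters((q,e,P))
q=cv2.resize(load("scene")[0][150:330,330:470],None,fx=3,fy=3,interpolation=cv2.INTER_CUBIC); cv2.imwrite('pics/end.png',cv2.cvtColor(q,cv2.COLOR_RGB2BGR))
E
```

```text
top bar 102 [[-81.3, 77.6], [-76.5, 81.6], [-72.3, 85.4]]
top coaster 97 ((-6.90601921081543, 1.3605976104736328), (40.03071212768555, 55.50208282470703), 88.72657775878906)
lower 30 [[-46.0, -37.0], [48.0, 31.0]]
rod 330 [0.663 0.008 0.192] ((666.5842895507812, 8.655744552612305), (129.13418579101562, 41.63762664794922), 10.053256034851074) [0.19286627 0.19657965]
466 c [658.5   8.2] size [112.2  68.5] long axis deg 11.5 z 0.0122
849 c [ 528.3 -212.8] size [161.7  89.8] long axis deg 11.3 z 0.0091
115 c [327.7 144.8] size [68.8 37.5] long axis deg 87.6 z 0.0094
67 c [333.7  26.8] size [72.9 12.9] long axis deg 88.4 z 0.0098
scene bar 136 [[-83.8, 74.6], [-80.5, 80.4], [-74.5, 83.0]]
top coaster 61 ((-11.372642517089844, -10.635526657104492), (28.426259994506836, 59.87039566040039), 56.985164642333984)
lower 48 [[-38.0, -21.0], [41.0, 20.0]]
rod 232 [0.655 0.004 0.189] ((662.525390625, 8.278900146484375), (124.52159118652344, 41.851097106933594), 11.374785423278809) [0.19086641 0.19501984]
```

View pics/end.png

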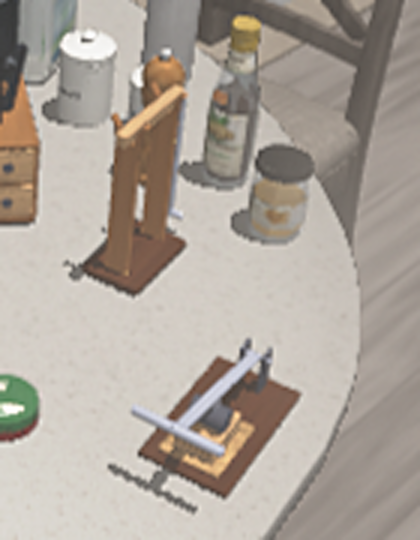

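The final picture shows the arm down on a neat two-coaster pile (215,430) and the rod in both notches (150,110). All the measurements agree, so I'm handing the job in.

```bash
python3 -c "
from workcell import robot
print(robot.job_done())"
```

```text
the job is handed in; nothing more can be done
None
```

The job is handed in, with no verdict returned: both coasters present (one from the gap, one from the worktop) are stacked flat on the cork pad under the lowered press arm, and the rod is back in both notches; the top coaster was found knocked aside once and I re-placed it.

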